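Finish the disc-spring pack on an electrolyser stack

ROBOT

A 6-joint arm with a two-finger parallel gripper is mounted at the origin on the work surface. World frame = base frame: x ahead of the robot, y to its left, z up, the work surface at z = 0. Lengths are in mm, angles in rad, forces in N, time in s.
With the tool pointing down it reaches from about 325 to 875 mm from the base axis. Payload 4.4 kg.
Tool frame: the origin (TCP) lies on the centre line of the jaws, within the pads' length; the fingertips stand tip_extent ahead of it and the grasp point (between the pads) lies 2 mm behind it (tip_extent is the distance from the TCP to the fingertips, in mm); z points along the fingers, y is the direction in which the jaws open and shut (so a half turn about z gives the same grasp; the last joint's range is limited). The gripper opens to 85 mm and grips with 20 to 120 N. Pads are 22 mm wide; open, the fingers measure 114 mm over their backs; the gripper's body (76 mm by 85 mm) begins 54 mm behind the grasp point. The pads swing forward as they close: fully open they stand 13 mm farther back than shut.
Start: joints at [1.062, 0.207, 1.542, -0, 1.393, -0.15], TCP at [201.921, 538.382, 248.282] pointing down, gripper open.
Joint ranges: [-2.73, 2.73], [-0.86, 2.22], [0.23, 2.46], [-1.11, 4.25], [0.08, 2.63], [-2.82, 2.82]. Speed limits (rad/s): [2.79, 2.79, 3.14, 3.14, 3.14, 3.14].

INTERFACE

Orientations are given as a unit quaternion [w, x, y, z].
In Python, from cell import * gives the robot as it stands.
- The arm moves only by the tool step_arm, never from a script. Its argument "deltas" is a list that holds one entry, the list of rows, each a list of 6 numbers: the shift along the tool's x, y, z in units of 80 mm (1.0 is 80 mm), then the turn, a rotation vector about the tool's x, y, z in units of 30 degrees (1.0 is 30 degrees). In form: [[[dx, dy, dz, wx, wy, wz], ...]]. A call has 1 to 20 rows; each row is the pose to reach, as a shift and turn from the pose commanded when the call began, along the tool's axes at that moment; what a row does not reach only later rows make up. A row lasts 1/8 s, in which the tool goes at most 62.5 mm and 10.7 degrees, less where a joint would pass 70% of its speed; a pose out of reach is approached as far as the arm can. A call with a number of a shift or a turn outside -1 to 1 is refused whole. A call with a gripper value outside its range is refused whole. "fingers" is the opening, from 0 (shut) to 1 (fully open), set as the call begins (left out, the last holds). The fingers move at their own pace and stop on an object; the grip force is fixed at half the most. Time passes only in rows, so rows that repeat a pose let the fingers close. It gives the time, the measured TCP pose, the force and the opening at its end, in the units of the state.
- read_state(): the state, without advancing time (a new reading comes with each control period).
- snapshot(name): name is "side" or "top"; returns the picture (480x640x3 uint8, red, green, blue); there is no depth.
- camera_params(name): a dict with "K" (3x3 intrinsics, pixels), "dist_coeffs" ([k1, k2, p1, p2, k3] as OpenCV has them; the pictures are not rectified), "position" and "attitude" of the camera in the world. Camera axes: x right, y up, looking along -z (the intrinsics and any distortion apply to the point x, -y, -z); pixel columns grow to the right and rows downward; lengths in mm; the calibration is good to about 2 mm. A picture is of the moment at which its call begins. camera_params takes no time and is no camera call.
- job_done(): hands the job in, once; it reports no verdict.
The state is a dict: "clock": time; "joint_pos": joint angles; "qvel": joint speeds; "effort": joint torques, N m; "eef_pos": TCP position; "orientation": TCP orientation; "wrist_force": force on the tool from outside, world axes, zero at the start; "wrist_torque": the same for the moment, N m; "opening": finger opening in mm.
Only numpy, scipy, OpenCV 4.12 (cv2) and the standard library are available. Lean on these libraries where they do the work, as an engineer would, in place of code of your own. Each camera call takes 0.05 s, during which the arm holds its last target.

TASK

Finish the spring pack on the clamp rod of the electrolyser cell stack: add the two conical spring washers from the foam rack so that the faces keep alternating (blue hollow face to blue hollow face, then bore edge to bore edge), pushed up snug against the two already there with a light push. Then drop the yellow fork keeper, tab up, into the groove in the rod in front of them. Leave the white spacer ring standing in the rack and do not disturb the other things on the bench.

Things in the scene. Friction and masses are not known exactly. Their poses are not given: they have to be found in the camera images.
- cell_stack: Fixed bench-top electrolyser stack: aluminium end plates 150 x 150 mm, tops 175 mm above the bench, white and black cell plates between. Place and yaw vary. Origin on the bench below the clamp rod's axis, at the outer face of the steel ring load cell. x: level along the rod, away from the end plate (whose face is at x = -35 mm; load cell, 72 mm diameter, from there to 0); z up.
- rod_end (a point): Centre of the blunt free end of the clamp rod: horizontal, 28 mm diameter, axis 100 mm above the bench, end at x = 65 mm of the stack (axes as the stack's). The space around and below the rod is free.
- pack_seat (a point): On the rod axis at the load cell's face (x = 0). Axes as the stack's. Two washers are fixed on the rod: x = 0 to 9 mm, hollow to the load cell; 9 to 18 mm, blue hollow outwards, 64 mm rim at 14 to 18. The third washer belongs at 18 to 27 mm (its origin at 22.5, hollow to the load cell), the fourth at 27 to 36 mm (origin at 31.5, hollow outwards). They hang 3 mm below the rod axis.
- keeper_groove (a point): On the rod axis, middle of the keeper groove, 45 mm out from pack_seat; axes as the stack's. Groove turned all round: floor 19 mm diameter and 10 mm wide (40 to 50 mm from pack_seat), sloping sides opening to 16 mm at the rod's surface. The keeper seats here with its origin 9.5 mm above the axis.
- foam_rack: Fixed dark foam rack 170 x 44 mm, 44 mm high, on a white board 190 x 96 x 4 mm. Origin on the bench under its middle, x along its length. Cross slots 12 mm wide at x = -48, 0, 48 mm, floor 20 mm above the bench, open at both sides. The two washers and the spacer ring stand in them on edge in any order, overhanging the foam by 10 mm each side.
- washer_a: Conical spring washer, steel, blue coating on the hollow face; 64 mm outside, 34 mm bore, sheet 4 mm, 9 mm high, about 60 g. Origin on its axis at mid height; x = axis, out of the hollow: rim at x = 0.5 to 4.5 mm, bore edge at -4.5 to -0.5 mm. In the rack: centre 52 mm above the bench, axis level to a few degrees, hollow to the rack's +x. Either washer may go on first.
- washer_a_hollow (a point): Point on washer_a's axis 15 mm from its origin on the hollow side.
- washer_b: The second conical spring washer, identical to washer_a, frame alike; in the rack its hollow looks to the rack's -x.
- washer_b_hollow (a point): Point on washer_b's axis 15 mm from its origin on the hollow side.
- keeper_block: Fixed dark foam block 70 x 90 mm, 40 mm high, with a slit 10 mm wide along its y, floor 14 mm above the bench, in which the keeper stands. Origin on the bench under its middle.
- keeper: Yellow fork keeper, 8 mm plate (x), 70 mm wide (y), z up, about 120 g; faces alike. Slot 22 mm wide open below; origin at the slot's closed upper end, mid thickness, 54 mm above the bench at the start. Legs to z = -40 mm (slot flares to 36 mm over the last 14), shoulders to 24, black tab 28 mm wide (y), 10 thick (x) from z = 24 to 58. Stands upright in its block to a few degrees.
- keeper_tab (a point): Middle of the keeper's black grip tab, 43 mm above the keeper's origin; axes as the keeper's.
- spacer_ring: Flat white plastic spacer ring, 64 mm outside, 34 mm bore, 7 mm thick, standing in one of the rack's slots; not wanted. Origin at its centre, x its axis.
- tip_rack: Bystander: blue and white pipette-tip rack, 84 x 122 x 60 mm, origin under its middle.
- reagent_bottle: Bystander: glass bottle with blue cap, 68 mm diameter, 150 mm high, origin under its middle.
- white_jar: Bystander: white jar with yellow cap, 58 mm diameter, 58 mm high, origin under its middle.
- spanner: Bystander: spanner 170 mm long lying flat, origin under its middle.
- foam_vials: Bystander: dark foam vial block 70 x 120 x 55 mm with one vial, origin under its middle.
There are look-alikes about, which are no part of the job. What is shaped like the washer_b but green or red is not meant.

How it is judged (in metres and radians):
On the way:
1. both washers are snug in the pack, the inner hollow towards the load cell, the outer hollow outwards ((((x of washer_a in the frame of pack_seat between 0.0195 and 0.026 m and y of washer_a in the frame of pack_seat between -0.006 and 0.006 m and z of washer_a in the frame of pack_seat between -0.008 and 0.003 m and x of washer_a_hollow in the frame of pack_seat below 0.0145 m) and (x of washer_b in the frame of pack_seat between 0.0285 and 0.036 m and y of washer_b in the frame of pack_seat between -0.006 and 0.006 m and z of washer_b in the frame of pack_seat between -0.008 and 0.003 m and x of washer_b_hollow in the frame of pack_seat above 0.0395 m)) or ((x of washer_b in the frame of pack_seat between 0.0195 and 0.026 m and y of washer_b in the frame of pack_seat between -0.006 and 0.006 m and z of washer_b in the frame of pack_seat between -0.008 and 0.003 m and x of washer_b_hollow in the frame of pack_seat below 0.0145 m) and (x of washer_a in the frame of pack_seat between 0.0285 and 0.036 m and y of washer_a in the frame of pack_seat between -0.006 and 0.006 m and z of washer_a in the frame of pack_seat between -0.008 and 0.003 m and x of washer_a_hollow in the frame of pack_seat above 0.0395 m)))), for 0.2 s.
At the end, for the whole second after the job is handed in: Third washer (centre 22.5 mm out, -3 to +3.5) hollow inwards, fourth (31.5 mm, -3 to +4.5) hollow outwards, hung on the rod (6 mm sideways, +3 to -8 mm high); keeper upright (0.2 rad) in the groove (3 mm along, 5 mm across), slot end 6.5 to 13 mm above the axis; all at rest ((((x of washer_a in the frame of pack_seat between 0.0195 and 0.026 m and y of washer_a in the frame of pack_seat between -0.006 and 0.006 m and z of washer_a in the frame of pack_seat between -0.008 and 0.003 m and x of washer_a_hollow in the frame of pack_seat below 0.0145 m) and (x of washer_b in the frame of pack_seat between 0.0285 and 0.036 m and y of washer_b in the frame of pack_seat between -0.006 and 0.006 m and z of washer_b in the frame of pack_seat between -0.008 and 0.003 m and x of washer_b_hollow in the frame of pack_seat above 0.0395 m)) or ((x of washer_b in the frame of pack_seat between 0.0195 and 0.026 m and y of washer_b in the frame of pack_seat between -0.006 and 0.006 m and z of washer_b in the frame of pack_seat between -0.008 and 0.003 m and x of washer_b_hollow in the frame of pack_seat below 0.0145 m) and (x of washer_a in the frame of pack_seat between 0.0285 and 0.036 m and y of washer_a in the frame of pack_seat between -0.006 and 0.006 m and z of washer_a in the frame of pack_seat between -0.008 and 0.003 m and x of washer_a_hollow in the frame of pack_seat above 0.0395 m))) and x of keeper in the frame of pack_seat between 0.042 and 0.048 m and y of keeper in the frame of pack_seat between -0.005 and 0.005 m and z of keeper in the frame of pack_seat between 0.0065 and 0.013 m and angle between keeper's own z axis and vertical below 0.2 rad and linear speed of each of washer_a, washer_b, keeper below 0.02 m/s); the robot touches nothing.
It fails at once if a washer is forced against the rod or the pack with more than 40 N (contact force between any of washer_a, washer_b and cell_stack above 40 N).
It fails at once if the white spacer ring is moved more than 20 mm (distance of spacer_ring from where it was at the start of the episode above 0.02 m).
It fails at once if the tip rack, bottle, jar, spanner or vial block is moved more than 30 mm (distance of any of tip_rack, reagent_bottle, white_jar, spanner, foam_vials from where it was at the start of the episode above 0.03 m).
It also fails if it takes over 69 s, if anything falls off the work surface, if the arm or the gripper's body presses on something with over 40 N, if the wrist force passes 120 N, or if a joint passes its speed limit or range.

## Working session

There is one attempt and no reset: what is moved stays moved. The work goes in short steps, Python scripts to look and compute and a tool call to move; the robot and the scene stay as the last step left them, time stands still between calls to the robot, and variables do not carry over. Pictures are saved under pics/ and viewed, and the job is handed in when it is done.

Besides the shell and the picture viewer there is one more tool, called after "Request:" by a JSON object that holds its "fn" and its "kwargs". step_arm: Moves the arm, as the interface text tells. Its arguments: {"type":"object","properties":{"deltas":{"type":"array","items":{"type":"array","items":{"type":"array","items":{"type":"number","minimum":-1,"maximum":1}}}},"fingers":{"type":"number"}},"required":["deltas"]}

```bash
ls; mkdir -p pics; python3 - <<'E'
from cell import *
import cv2
for n in("side","top"):
    im=snapshot(n); cv2.imwrite(f"pics/{n}0.png",im[:,:,::-1]); p=camera_params(n); print(n,p)
print(read_state())
E
```

```text
pics
side {'K': array([[453.23528362,   0.        , 323.27846263],
       [  0.        , 453.23528362, 232.03687971],
       [  0.        ,   0.        ,   1.        ]]), 'dist_coeffs': array([-0.11093155,  0.        ,  0.        ,  0.        ,  0.        ]), 'position': array([ 252.52008628, -606.74752443,  721.82517695]), 'attitude': array([ 0.91406956,  0.34562058, -0.07524674, -0.19839652])}
top {'K': array([[566.53902338,   0.        , 316.54484626],
       [  0.        , 566.53902338, 227.05324315],
       [  0.        ,   0.        ,   1.        ]]), 'dist_coeffs': array([-0.00502314,  0.        ,  0.        ,  0.        ,  0.        ]), 'position': array([ 394.69623658,  -95.71050064, 1229.95727009]), 'attitude': array([ 0.71623863,  0.03231103, -0.02580864, -0.69662913])}
{'clock': 0.1, 'joint_pos': array([ 1.06147592e+00,  2.07394005e-01,  1.54281969e+00,  2.03071667e-05,
        1.39351680e+00, -1.50503566e-01]), 'qvel': array([ 2.48126831e-03, -1.69882383e-03, -4.17842255e-03,  7.41687271e-04,
        9.17265903e-05,  3.21518282e-04]), 'effort': array([-2.91354736e-04, -3.84091258e+01, -2.92550594e+01, -1.53652645e-04,
        4.78289861e-03, -2.49863848e-05]), 'eef_pos': array([201.60418784, 537.79811116, 247.20414539]), 'orientation': array([-3.55739989e-04,  1.78449192e-01,  9.83948547e-01, -1.00803478e-03]), 'wrist_force': array([-0.8040263 , -0.32005457, -0.47503726]), 'wrist_torque': array([ 0.00777018, -0.03176888,  0.0210466 ]), 'opening': 85.22854271320404}
```

View pics/side0.png

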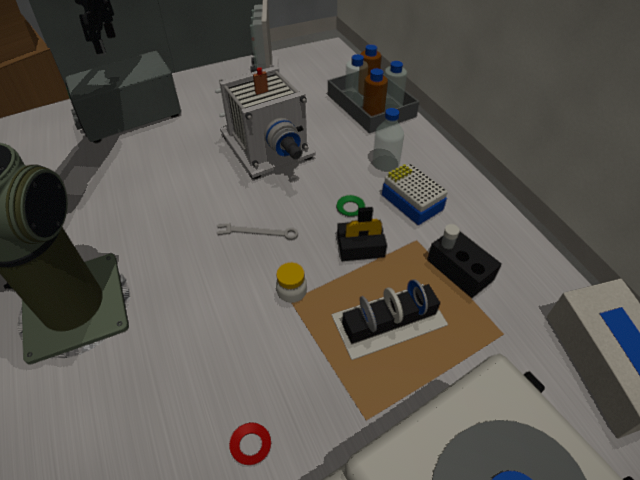

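View pics/top0.png

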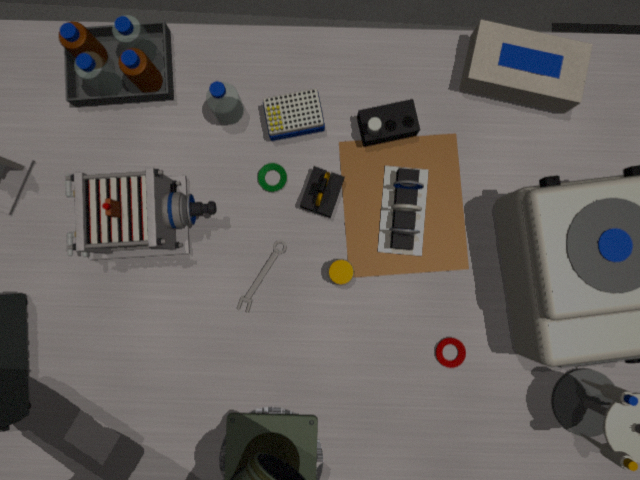

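```bash
cat > h.py <<'E'
import numpy as np, cv2
from cell import *
from scipy.spatial.transform import Rotation as R
def rot(q): return R.from_quat([q[1],q[2],q[3],q[0]]).as_matrix()
def ray(cam,uv):
    p=camera_params(cam); x,y=cv2.undistortPoints(np.array([[uv]],float),p['K'],p['dist_coeffs'])[0,0]
    return p['position'],rot(p['attitude'])@np.array([x,-y,-1.])
def onz(cam,uv,z):
    o,d=ray(cam,uv); return o+d*(z-o[2])/d[2]
def tri(uvs,uvt):
    a,d=ray('side',uvs); b,e=ray('top',uvt)
    A=np.stack([d,-e],1); s=np.linalg.lstsq(A,b-a,rcond=None)[0]
    p,q=a+s[0]*d,b+s[1]*e; return (p+q)/2,np.linalg.norm(p-q)
def proj(cam,P):
    p=camera_params(cam); c=(np.atleast_2d(P)-p['position'])@rot(p['attitude']); c=c*[1,-1,-1]
    return cv2.projectPoints(c.reshape(-1,1,3),np.zeros(3),np.zeros(3),p['K'],p['dist_coeffs'])[0].reshape(-1,2)
def crop(name,im,x0,y0,x1,y1,k):
    cv2.imwrite(f"pics/{name}.png",cv2.resize(im[y0:y1,x0:x1,::-1],None,fx=k,fy=k,interpolation=cv2.INTER_CUBIC))
E
python3 - <<'E'
from h import *
t=cv2.imread('pics/top0.png')[:,:,::-1]; s=cv2.imread('pics/side0.png')[:,:,::-1]
crop('t1',t,60,150,220,270,5); crop('t2',t,290,130,450,265,5); crop('s1',s,210,60,330,180,5); crop('s2',s,320,190,460,370,3)
E
```

```text
(no output)
```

View pics/t1.png

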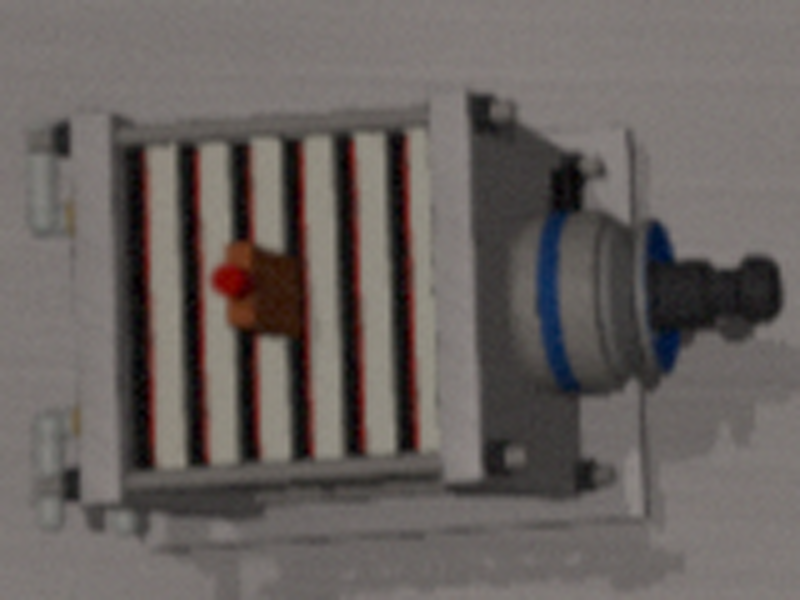

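View pics/t2.png

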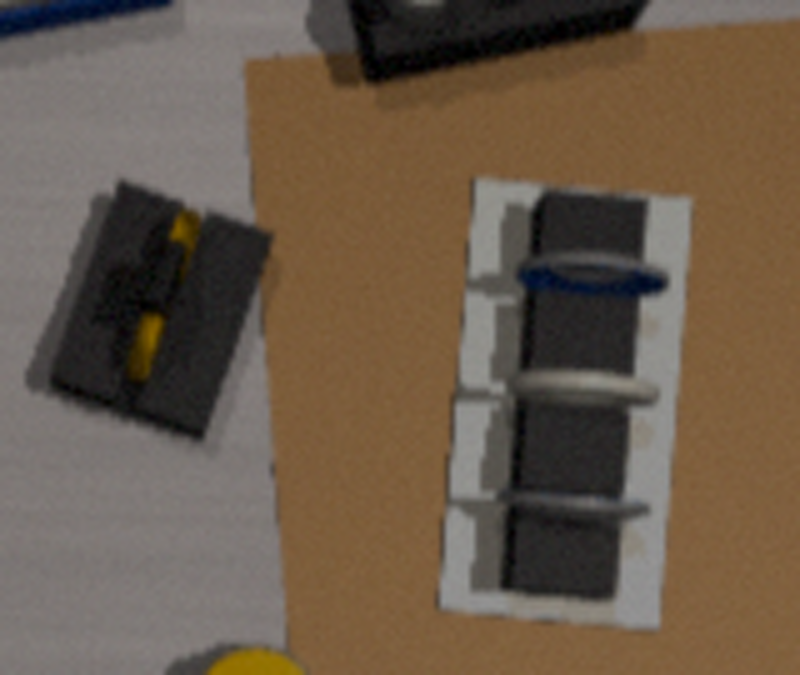

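View pics/s1.png

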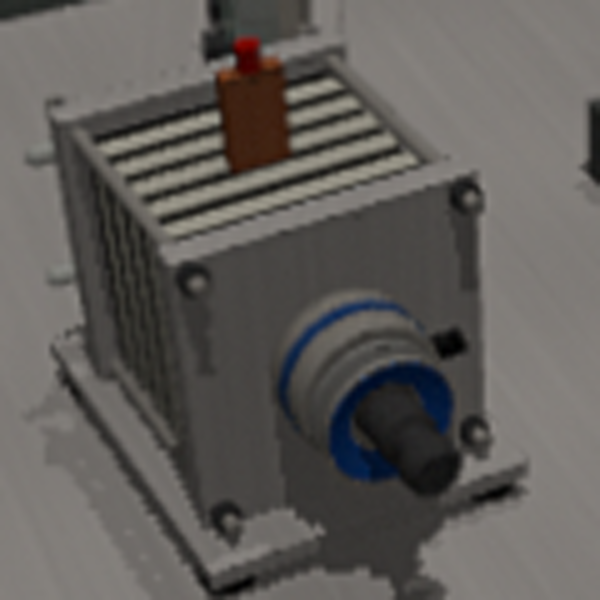

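View pics/s2.png

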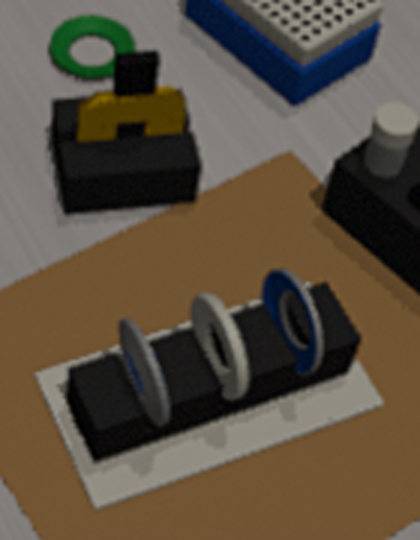

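```bash
python3 - <<'E'
import cell; print([x for x in dir(cell) if x[0]!='_'])
for k in ('tip_extent',): print(getattr(cell,k,None))
from h import *
t=cv2.imread('pics/top0.png')[:,:,::-1]; s=cv2.imread('pics/side0.png')[:,:,::-1]
br=lambda im:np.clip(im.astype(float)*1.0,0,255)**0.6*255**0.4
t=br(t).astype(np.uint8);s=br(s).astype(np.uint8)
crop('t3',t,155,175,225,245,10); crop('s3',s,255,105,315,165,10); crop('t4',t,375,160,435,260,6);crop('s4',s,330,275,450,360,6); crop('t5',t,295,160,350,225,9);crop('s5',s,330,200,395,265,9)
E
```

```text
['PlanningError', 'camera_params', 'job_done', 'read_state', 'snapshot', 'tip_extent']
17.0
```

View pics/t3.png

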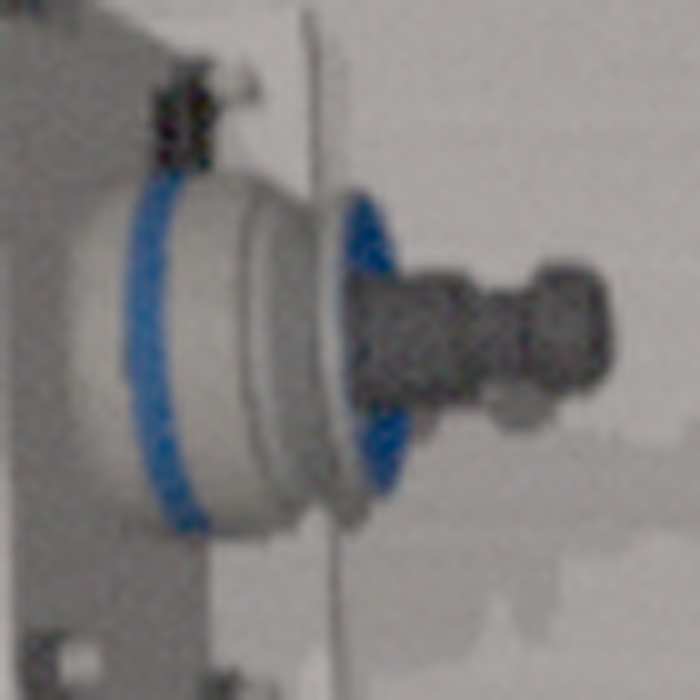

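View pics/s3.png

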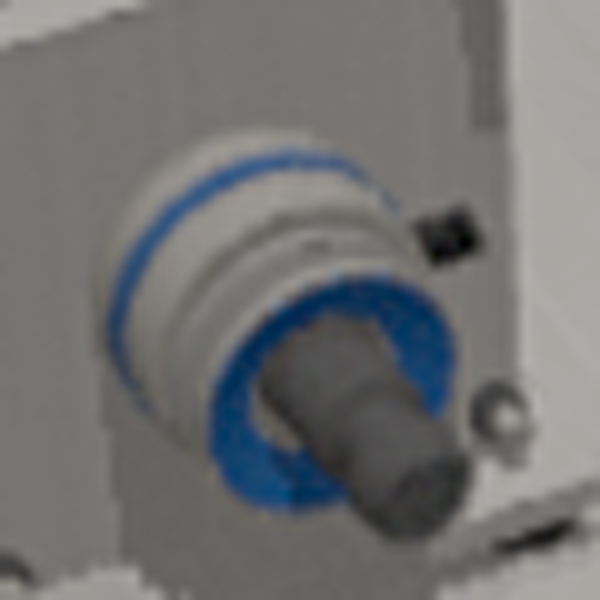

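View pics/t4.png

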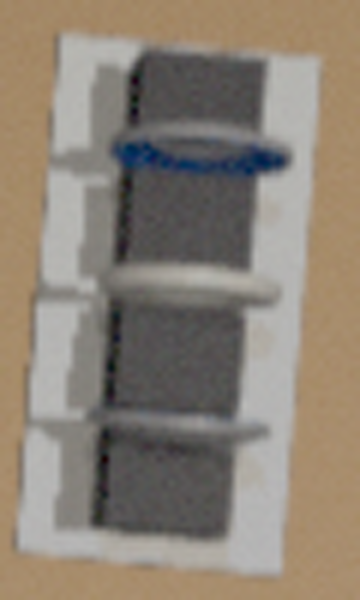

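View pics/s4.png

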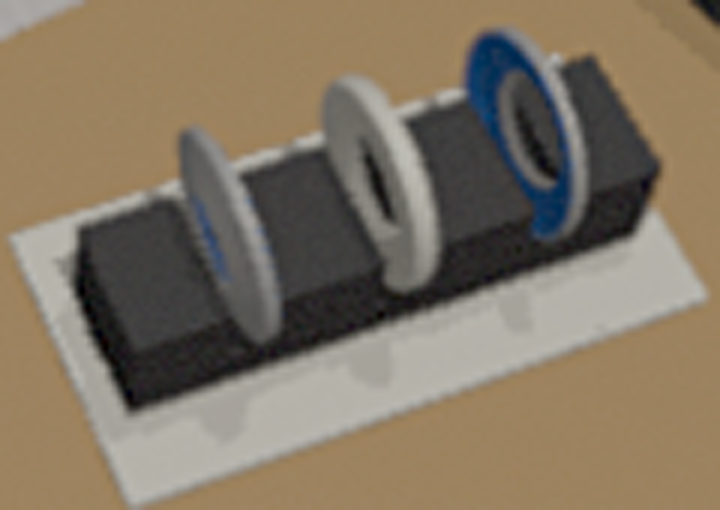

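View pics/t5.png

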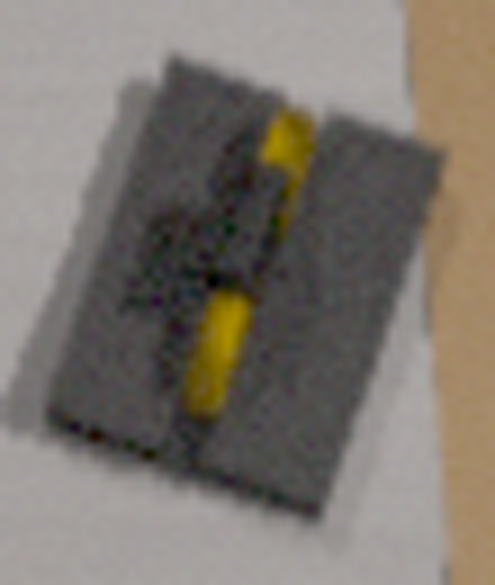

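View pics/s5.png

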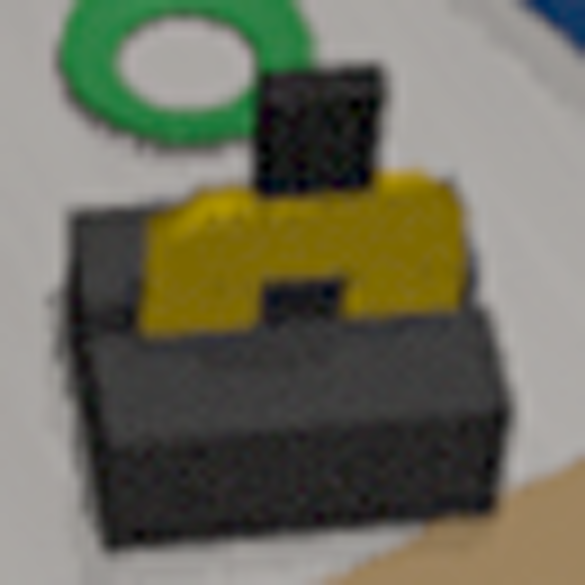

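```bash
python3 - <<'E'
from h import *
np.set_printoptions(precision=1,suppress=True)
T=lambda x,y:(375+x/6,160+y/6)
for n,a,b in (('far',(113,148),(292,157)),('ring',(104,287),(282,293)),('near',(91,415),(268,432))):
    p,q=onz('top',T(*a),52),onz('top',T(*b),52); d=q-p
    print(n,p,q,(p+q)/2,np.linalg.norm(d),'ang',np.arctan2(d[1],d[0]))
c=[onz('top',T(*a),4) for a in ((58,33),(322,57),(281,577),(16,547))]
print('board',c,np.mean(c,0))
print([np.linalg.norm(c[i]-c[(i+1)%4]) for i in range(4)])
f=[onz('top',T(*a),44) for a in ((145,46),(268,57),(228,537),(100,527))]
print('foam',f,np.mean(f,0),[np.linalg.norm(f[i]-f[(i+1)%4]) for i in range(4)])
# rod end
U=lambda x,y:(155+x/10,175+y/10)
S=lambda x,y:(255+x/10,105+y/10)
print('rod', onz('top',U(612,326),100), onz('top',U(360,338),100), tri(S(425,490),U(600,328)))
for e in ((U(575,265),U(575,395)),): print(onz('top',e[0],100),onz('top',e[1],100))
# keeper block top z=40
V=lambda x,y:(295+x/9,160+y/9)
k=[onz('top',V(*a),40) for a in ((170,52),(445,152),(320,522),(48,410))]
print('block',k,np.mean(k,0),[np.linalg.norm(k[i]-k[(i+1)%4]) for i in range(4)])
W=lambda x,y:(330+x/9,200+y/9)
# keeper shoulder ends z=78: 
a,b=onz('top',V(292,108),78),onz('top',V(200,418),78); print('keeper',a,b,(a+b)/2,np.linalg.norm(a-b),np.arctan2(*(a-b)[[1,0]]))
t=[onz('top',V(*q),112) for q in ((240,165),(285,165),(250,285),(212,280))]; print('tab',t,np.mean(t,0))
print('tabtop side',onz('side',W(320,75),112), 'tabmid',tri(W(320,130),V(250,225)))
E
```

```text
far [ 585.2 -243.    52. ] [ 583.7 -305.5   52. ] [ 584.5 -274.3   52. ] 62.52790252623065 ang -1.5946507097518183
ring [ 536.2 -240.7   52. ] [ 535.8 -302.7   52. ] [ 536.  -271.7   52. ] 61.94021550737365 ang -1.5775377447959447
near [ 491.4 -237.    52. ] [ 487.2 -298.4   52. ] [ 489.3 -267.7   52. ] 61.59877519478453 ang -1.6395636004001255
board [array([ 634.8, -228.3,    4. ]), array([ 628.5, -324.6,    4. ]), array([ 438.7, -312.1,    4. ]), array([ 446.9, -216.6,    4. ])] [ 537.2 -270.4    4. ]
[np.float64(96.47565698171968), np.float64(190.1882203582953), np.float64(95.82684938864264), np.float64(188.27546807427402)]
foam [array([ 623.1, -254.7,   44. ]), array([ 620.4, -298.1,   44. ]), array([ 450.7, -286.4,   44. ]), array([ 453. , -241.8,   44. ])] [ 536.8 -270.2   44. ] [np.float64(43.465826161597505), np.float64(170.06087419075902), np.float64(44.67354790689516), np.float64(170.6631768074791)]
rod [521.3 118.7 100. ] [517.5 169.4 100. ] (array([521.9, 120.8, 100.4]), np.float64(2.1282767500859694))
[533.5 126.7 100. ] [507.2 125.6 100. ]
block [array([623.2, -74.1,  40. ]), array([ 601. , -139.6,   40. ]), array([ 512.6, -112.4,   40. ]), array([537.3, -47.8,  40. ])] [568.5 -93.5  40. ] [np.float64(69.15390778386647), np.float64(92.5232533402024), np.float64(69.12541655184653), np.float64(89.81493511157953)]
keeper [ 603.6 -103.    78. ] [531.8 -84.   78. ] [567.7 -93.5  78. ] 74.31198203330398 -0.25883289931795206
tab [array([584.4, -91.6, 112. ]), array([ 584.7, -101.6,  112. ]), array([557.6, -94.5, 112. ]), array([558.5, -86.1, 112. ])] [571.3 -93.5 112. ]
tabtop side [573.1 -95.9 112. ] tabmid (array([574.7, -94.4,  93.1]), np.float64(1.3751098827876624))
```

```bash
python3 - <<'E'
from h import *
np.set_printoptions(precision=1,suppress=True)
Q=lambda x,y:(60+x/5,150+y/5)
def seg(n,a,b,z):
    p,q=onz('top',a,z),onz('top',b,z); print(n,p,q,(p+q)/2,np.linalg.norm(p-q),np.degrees(np.arctan2(*(q-p)[[1,0]])))
seg('front',Q(470,90),Q(484,480),175); seg('inner',Q(430,90),Q(445,482),175); seg('back',Q(75,115),Q(85,500),175)
seg('far side',Q(120,128),Q(430,105),175);seg('near',Q(130,490),Q(480,478),175)
seg('base',Q(628,130),Q(648,515),8)
t=cv2.imread('pics/top0.png')
b=t[:,:,0].astype(int)-t[:,:,2]; m=(b>35); print([ (x,np.where(m[175:245,x])[0]+175) for x in range(188,200)])
s=cv2.cvtColor(t,cv2.COLOR_BGR2GRAY)
for x in range(194,218,2): print(x,s[198:220,x])
E
```

```text
front [585.  225.5 175. ] [437.8 212.6 175. ] [511.4 219.  175. ] 147.7762108997951 -174.99473345004085
inner [584.6 240.6 175. ] [436.6 227.2 175. ] [510.6 233.9 175. ] 148.5807512254344 -174.79344456547958
back [571.5 374.9 175. ] [426.2 361.9 175. ] [498.8 368.4 175. ] 145.94341994583664 -174.89121364877013
far side [567.  357.5 175. ] [578.9 240.3 175. ] [572.9 298.9 175. ] 117.73044320924885 -84.20933281411773
near [430.4 345.2 175. ] [438.5 214.1 175. ] [434.4 279.7 175. ] 131.3395738115574 -86.44689309491474
base [599.3 206.1   8. ] [431.5 189.6   8. ] [515.4 197.9   8. ] 168.62299300646703 -174.3518854812001
[(188, array([], dtype=int64)), (189, array([], dtype=int64)), (190, array([197, 198, 199, 200])), (191, array([195, 196, 197, 198, 199, 200, 201, 218])), (192, array([197, 198, 199, 200, 201, 217, 218, 219, 220, 221])), (193, array([199, 200, 201, 217, 218, 219, 220, 221, 222])), (194, array([216, 217, 218, 219, 220, 221])), (195, array([217, 218])), (196, array([], dtype=int64)), (197, array([], dtype=int64)), (198, array([], dtype=int64)), (199, array([], dtype=int64))
[... 418 characters left out ...]
5  22  26  29  46
  80 103 100 105]
204 [122 120 124 126 121  93  40  33  33  40  31  33  33  31  33  46  60  49
  57  80 100 102]
206 [121 122 126 120 120  92  43  29  31  35  32  31  33  28  28  39  47  50
  52  52  81 103]
208 [124 124 122 101  65  45  29  34  32  34  32  32  27  24  26  36  48  49
  52  59  84 104]
210 [119 122 104  64  29  24  34  35  34  36  41  33  30  28  29  25  37  62
  75  88 106 105]
212 [121 122 106  67  30  31  33  28  38  39  40  32  31  31  30  33  68 107
 119 119 106 104]
214 [119 124 121  99  56  33  21  20  26  25  25  18  23  29  25  52  89 117
 120 115 104 104]
216 [122 123 125 126 122 116 110 102  89  82  73  74  71  83 102 117 121 123
 119 117 103 102]
```

Request:
{"fn": "step_arm", "kwargs": {"deltas": [[[-0.5, -0.48, 0, 0, 0, 0], [-1, -0.97, 0, 0, 0, 0]]]}}

```text
clock: 0.35
eef_pos: [249.6, 436.5, 247.5]
orientation: [-0.0, 0.177, 0.984, -0.001]
wrist_force: [0.8, -0.3, -0.6]
opening: 85.5
```

Request:
{"fn": "step_arm", "kwargs": {"deltas": [[[-0.5, -0.48, 0, 0, 0, 0], [-1, -0.97, 0, 0, 0, 0]]]}}

```text
clock: 0.6
eef_pos: [297.5, 335.2, 247.9]
orientation: [-0.0, 0.178, 0.984, -0.0]
wrist_force: [0.9, -0.5, -0.3]
opening: 85.6
```

Request:
{"fn": "step_arm", "kwargs": {"deltas": [[[-0.5, -0.48, 0, 0, 0, 0], [-1, -0.97, 0, 0, 0, 0]]]}}

```text
clock: 0.85
eef_pos: [345.1, 234.4, 248.0]
orientation: [0.0, 0.178, 0.984, -0.0]
wrist_force: [1.7, -0.6, 0.7]
opening: 85.6
```

Request:
{"fn": "step_arm", "kwargs": {"deltas": [[[-0.5, -0.48, 0, 0, 0, 0], [-1, -0.97, 0, 0, 0, 0]]]}}

```text
clock: 1.1
eef_pos: [392.8, 133.7, 248.1]
orientation: [0.0, 0.178, 0.984, 0.0]
wrist_force: [1.9, 0.9, -0.1]
opening: 85.6
```

Request:
{"fn": "step_arm", "kwargs": {"deltas": [[[-0.5, -0.48, 0, 0, 0, 0], [-1, -0.97, 0, 0, 0, 0]]]}}

```text
clock: 1.35
eef_pos: [440.4, 32.9, 248.1]
orientation: [-0.0, 0.179, 0.984, 0.0]
wrist_force: [0.7, 0.7, 0.2]
opening: 85.6
```

Request:
{"fn": "step_arm", "kwargs": {"deltas": [[[-0.5, -0.48, 0, 0, 0, 0], [-1, -0.97, 0, 0, 0, 0]]]}}

```text
clock: 1.6
eef_pos: [488.1, -67.8, 247.9]
orientation: [-0.0, 0.179, 0.984, 0.0]
wrist_force: [0.6, 0.1, 0.4]
opening: 85.5
```

Request:
{"fn": "step_arm", "kwargs": {"deltas": [[[-0.5, -0.48, 0, 0, 0, 0], [-1, -0.97, 0, 0, 0, 0]]]}}

```text
clock: 1.85
eef_pos: [535.8, -168.5, 247.7]
orientation: [-0.0, 0.179, 0.984, 0.0]
wrist_force: [1.4, 1.3, 0.4]
opening: 85.3
```

Request:
{"fn": "step_arm", "kwargs": {"deltas": [[[-0.5, -0.48, 0.3, 0, 0, 0], [-1, -0.97, 0.6, 0, 0, -0.3], [-1, -0.97, 0.6, 0, 0, -0.6]]]}}

```text
clock: 2.22
eef_pos: [581.7, -270.4, 194.3]
orientation: [-0.004, 0.022, 1.0, 0.002]
wrist_force: [-0.3, 1.8, 0.3]
opening: 85.3
```

Request:
{"fn": "step_arm", "kwargs": {"deltas": [[[-0.12, -0.04, 0.5, 0, 0, 0], [-0.12, -0.04, 1, 0, 0, 0], [-0.12, -0.04, 1, 0, 0, 0]]]}}

```text
clock: 2.6
eef_pos: [589.2, -269.1, 115.0]
orientation: [-0.005, 0.022, 1.0, 0.003]
wrist_force: [0.2, 0.1, -0.4]
opening: 85.3
```

```bash
cat > look.py <<'E'
import sys
from h import *
k=sys.argv[1]
br=lambda im:(np.clip(im.astype(float),0,255)**0.6*255**0.4).astype(np.uint8)
for a in sys.argv[2:]:
    n,x0,y0,x1,y1,z=a.split(','); x0,y0,x1,y1,z=map(int,(x0,y0,x1,y1,z))
    im=snapshot(n); cv2.imwrite(f'pics/{k}_{n}_full.png',im[:,:,::-1]); crop(f'{k}_{n}',br(im),x0,y0,x1,y1,z)
st=read_state(); print(st['clock'],st['eef_pos'].round(1),st['orientation'].round(4),st['wrist_force'].round(1),round(st['opening'],1))
E
python3 look.py a top,360,150,460,260,6 side,330,200,460,350,4
```

```text
2.7 [ 592.6 -271.2  120.5] [-2.000e-04  2.230e-02  9.998e-01  1.000e-04] [ 0.3 -0.8  1.1] 85.2
```

View pics/a_top.png

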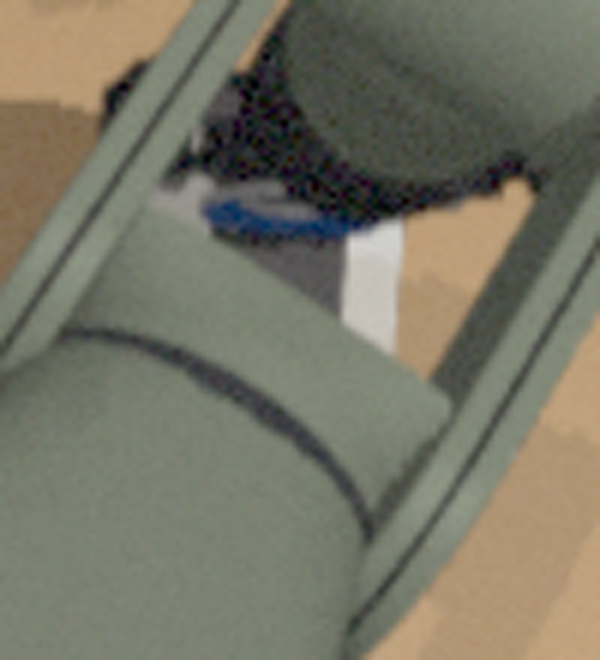

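View pics/a_side.png

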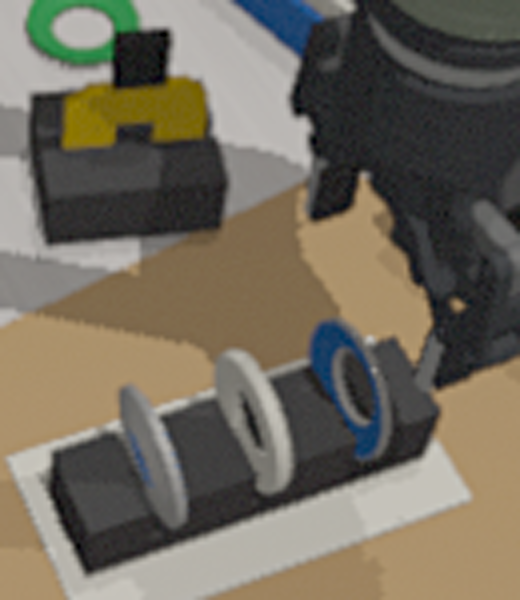

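Request:
{"fn": "step_arm", "kwargs": {"deltas": [[[0.02, -0.035, 0.46, 0, 0, 0], [0.02, -0.035, 0.92, 0, 0, 0], [0.02, -0.035, 0.92, 0, 0, 0], [0.02, -0.035, 0.92, 0, 0, 0], [0.02, -0.035, 0.92, 0, 0, 0]]]}}

```text
clock: 3.32
eef_pos: [592.9, -275.1, 49.9]
orientation: [0.002, 0.022, 1.0, -0.001]
wrist_force: [-0.3, -0.2, 0.3]
opening: 85.3
```

```bash
python3 look.py b top,360,150,460,260,6 side,330,230,460,350,6
```

```text
3.425 [ 592.2 -274.7   49. ] [ 0.0016  0.0223  0.9998 -0.001 ] [ 0.1 -0.6  0.3] 85.3
```

View pics/b_side.png

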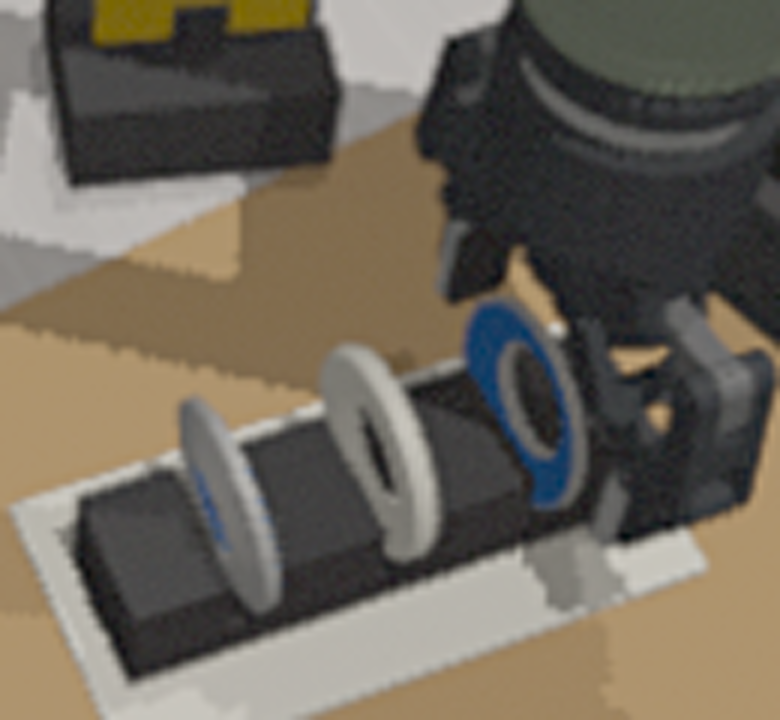

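```bash
python3 - <<'E'
from h import *
P=[[592-11,-317,z] for z in (36,50,60)]+[[584.5,-306,52]]
print((proj('side',np.array(P))-[330,230])*6)
E
```

```text
[[576.39956701 544.59295469]
 [584.99711129 519.53562217]
 [591.27732466 501.19975828]
 [575.77240103 481.43321669]]
```

Request:
{"fn": "step_arm", "kwargs": {"deltas": [[[0.05, 0, 0.05, 0, 0, 0], [0.05, 0, 0.05, 0, 0, 0]]]}}

```text
clock: 3.68
eef_pos: [586.1, -273.5, 42.2]
orientation: [-0.001, 0.022, 1.0, 0.0]
wrist_force: [-0.7, 0.1, 0.2]
opening: 85.5
```

Request:
{"fn": "step_arm", "kwargs": {"deltas": [[[0, 0, 0, 0, 0, 0], [0, 0, 0, 0, 0, 0], [0, 0, 0, 0, 0, 0], [0, 0, 0, 0, 0, 0], [0, 0, 0, 0, 0, 0]]], "fingers": 0.6}}

```text
clock: 4.3
eef_pos: [587.0, -273.9, 43.0]
orientation: [0.0, 0.022, 1.0, -0.0]
wrist_force: [-1.0, 0.3, 3.9]
opening: 61.0
```

```bash
python3 look.py c side,330,230,460,350,6
```

```text
4.35 [ 587.1 -273.9   43.1] [ 2.000e-04  2.230e-02  9.998e-01 -1.000e-04] [-1.8 -0.5  4.8] 61.0
```

View pics/c_side.png

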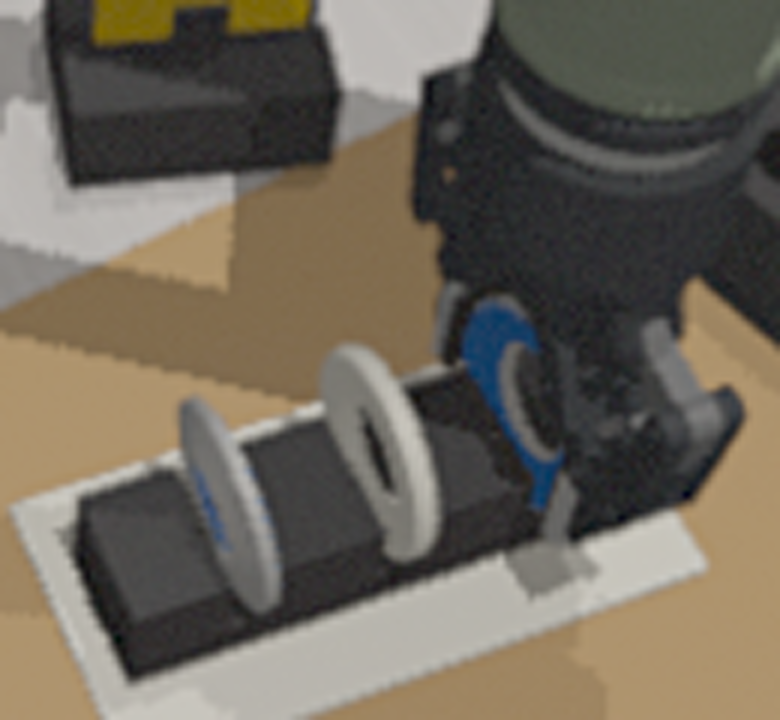

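Request:
{"fn": "step_arm", "kwargs": {"deltas": [[[0, 0, 0, 0, 0, 0], [0, 0, 0, 0, 0, 0], [0, 0, -0.12, 0, 0, 0], [0, 0, -0.12, 0, 0, 0], [0, 0, -0.12, 0, 0, 0]]], "fingers": 1}}

```text
clock: 4.97
eef_pos: [587.1, -273.9, 52.7]
orientation: [0.0, 0.022, 1.0, -0.0]
wrist_force: [0.6, -0.1, -0.2]
opening: 84.9
```

Request:
{"fn": "step_arm", "kwargs": {"deltas": [[[0, 0, 0, 0, 0, 0], [0, 0, 0, 0, 0, 0], [0, 0, 0, 0, 0, 0], [0, 0, 0, 0, 0, 0], [0, 0, 0, 0, 0, 0]]], "fingers": 0.6}}

```text
clock: 5.6
eef_pos: [587.0, -273.8, 52.7]
orientation: [0.0, 0.022, 1.0, -0.0]
wrist_force: [-2.2, 1.4, 4.6]
opening: 60.6
```

```bash
python3 look.py d side,330,230,460,350,6
```

```text
5.65 [ 587.  -273.8   52.7] [ 1.000e-04  2.230e-02  9.998e-01 -0.000e+00] [-1.4  1.4  4.9] 60.4
```

View pics/d_side.png

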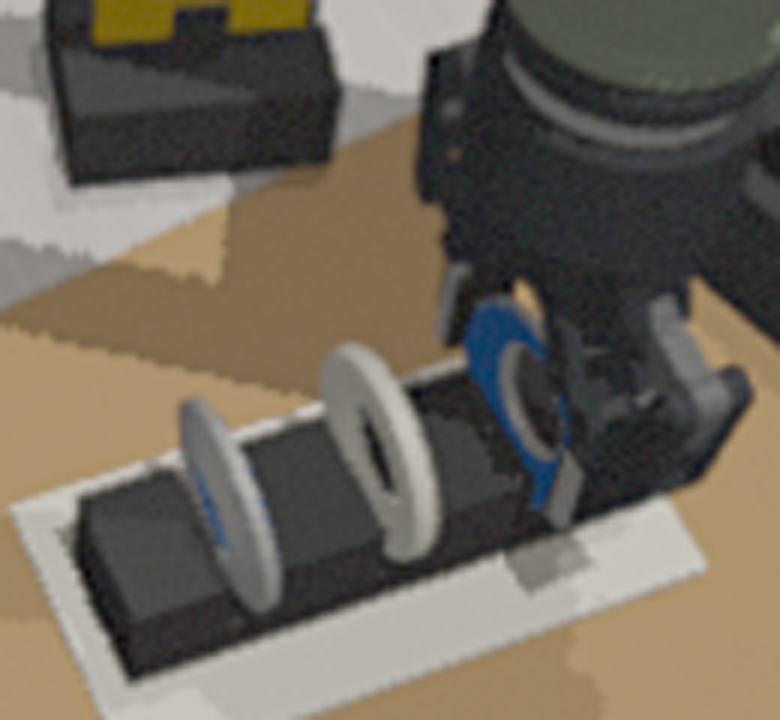

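Request:
{"fn": "step_arm", "kwargs": {"deltas": [[[0, 0, -0.1, 0, 0, 0], [0, 0, -0.3, 0, 0, 0], [0, 0, -0.6, 0, 0, 0], [0, 0, -0.9, 0, 0, 0], [0, 0, -1, 0, 0, 0]]]}}

```text
clock: 6.28
eef_pos: [588.3, -274.7, 135.2]
orientation: [0.002, 0.022, 1.0, -0.001]
wrist_force: [-0.2, 0.2, -1.6]
opening: 60.3
```

```bash
python3 look.py e side,330,180,460,350,4 top,360,120,460,220,6
```

```text
6.375 [ 587.7 -274.3  133.9] [ 1.300e-03  2.230e-02  9.997e-01 -8.000e-04] [-1.3 -0.3 -0.7] 60.2
```

View pics/e_side.png

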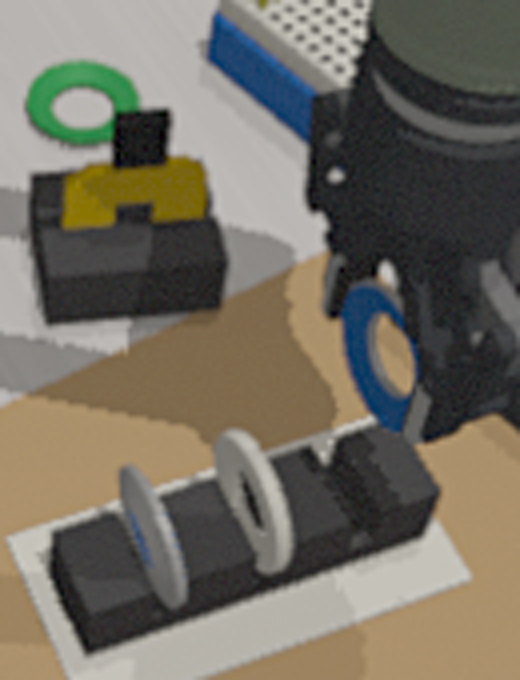

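Request:
{"fn": "step_arm", "kwargs": {"deltas": [[[0.1, 0.3, -0.5, 0, 0, 0], [0.2, 0.7, -0.85, 0, 0, 0], [0.2, 1, -0.85, 0, 0, 0]]]}}

```text
clock: 6.75
eef_pos: [575.4, -192.6, 202.0]
orientation: [0.002, 0.022, 1.0, -0.001]
wrist_force: [0.8, -0.2, -0.2]
opening: 60.9
```

Request:
{"fn": "step_arm", "kwargs": {"deltas": [[[0.1, 0.4, 0, 0, 0, 0.3], [0.2, 0.8, 0, 0, 0, 0.6], [0.2, 1, 0, 0, 0, 0.9], [0.2, 1, 0, 0, 0, 1]]]}}

```text
clock: 7.25
eef_pos: [560.8, -110.2, 197.4]
orientation: [-0.002, 0.28, 0.96, 0.0]
wrist_force: [-0.6, 0.3, -0.9]
opening: 60.7
```

```bash
cat >> h.py <<'E'
def to(x,y,z,th):
    """shift (tool axes, units 80mm) and z turn (units 30deg) from measured pose to target, tool down, th deg"""
    s=read_state(); M=rot(s['orientation']); d=M.T@(np.array([x,y,z])-s['eef_pos'])
    t=np.degrees(np.arctan2(M[1,1],M[0,1])); Rt=np.array([[-np.sin(np.radians(th)),np.cos(np.radians(th)),0],[np.cos(np.radians(th)),np.sin(np.radians(th)),0],[0,0,-1]]).T
    rv=R.from_matrix(M.T@Rt).as_rotvec()
    print('clk',s['clock'],'pos',s['eef_pos'].round(1),'th',round(t,2),'d/80',(d/80).round(3),'rot/30deg',(np.degrees(rv)/30).round(3),'F',s['wrist_force'].round(1),'op',round(s['opening'],1))
def stack(x,y=0,z=0,end=(521.2,120.5),a=-84.9):
    c,s_=np.cos(np.radians(a)),np.sin(np.radians(a)); 
    return np.array([end[0]+(x-65)*c-y*s_,end[1]+(x-65)*s_+y*c,100+z])
E
python3 -c "
from h import *
p=stack(85);to(p[0],p[1],200,5.1)"
```

```text
clk 7.25 pos [ 560.8 -110.2  197.4] th 57.44 d/80 [ 1.817  1.966 -0.027] rot/30deg [-0.005 -0.007  1.745] F [-0.6  0.3 -0.9] op 60.7
```

Request:
{"fn": "step_arm", "kwargs": {"deltas": [[[0.3, 0.3, 0, 0, 0, 0.3], [0.6, 0.65, 0, 0, 0, 0.6], [0.9, 1, 0, 0, 0, 0.9], [0.9, 1, 0, 0, 0, 1]]]}}

```text
clock: 7.75
eef_pos: [542.5, -3.3, 197.3]
orientation: [-0.002, 0.519, 0.855, -0.001]
wrist_force: [0.6, -0.4, -0.2]
opening: 60.2
```

```bash
python3 -c "
from h import *
p=stack(85);to(p[0],p[1],200,5.1)"
```

```text
clk 7.75 pos [542.5  -3.3 197.3] th 27.52 d/80 [ 1.265  0.383 -0.03 ] rot/30deg [-0.008 -0.005  0.747] F [ 0.6 -0.4 -0.2] op 60.2
```

Request:
{"fn": "step_arm", "kwargs": {"deltas": [[[0.4, 0.15, 0, 0, 0, 0.3], [0.8, 0.3, 0, 0, 0, 0.6], [1, 0.38, 0, 0, 0, 0.75], [1, 0.38, 0.1, 0, 0, 0.75]]]}}

```text
clock: 8.25
eef_pos: [533.8, 79.9, 190.4]
orientation: [-0.001, 0.675, 0.738, -0.001]
wrist_force: [-1.0, -0.2, -0.4]
opening: 60.4
```

```bash
python3 -c "
from h import *
p=stack(85);to(p[0],p[1],101,5.1)"
```

```text
clk 8.25 pos [533.8  79.9 190.4] th 5.14 d/80 [ 0.27  -0.109  1.117] rot/30deg [-0.004  0.     0.001] F [-1.  -0.2 -0.4] op 60.4
```

Request:
{"fn": "step_arm", "kwargs": {"deltas": [[[0, -0.11, 0.4, 0, 0, 0], [0.1, -0.11, 0.8, 0, 0, 0], [0.15, -0.11, 1, 0, 0, 0], [0.15, -0.11, 1, 0, 0, 0], [0.15, -0.11, 1, 0, 0, 0], [0.15, -0.11, 1, 0, 0, 0]]]}}

```text
clock: 9.0
eef_pos: [526.1, 89.6, 113.7]
orientation: [0.001, 0.676, 0.737, 0.001]
wrist_force: [-0.3, 0.6, -0.2]
opening: 60.3
```

```bash
python3 look.py f side,230,90,350,210,6 top,160,150,270,250,7; python3 -c "
from h import *
p=stack(85);to(p[0],p[1],101,5.1)"
```

```text
9.1 [525.7  89.7 113.5] [0.0009 0.676  0.7369 0.0008] [-0.  -0.2 -0.3] 60.0
clk 9.1 pos [525.7  89.7 113.5] th 4.94 d/80 [ 0.139 -0.023  0.156] rot/30deg [ 0.005  0.001 -0.005] F [-0.  -0.2 -0.3] op 60.0
```

View pics/f_side.png

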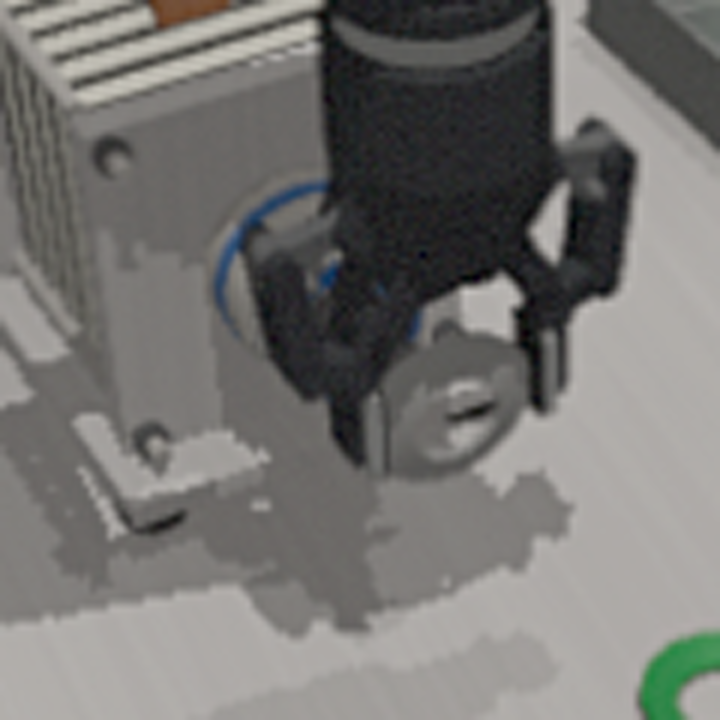

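View pics/f_top.png

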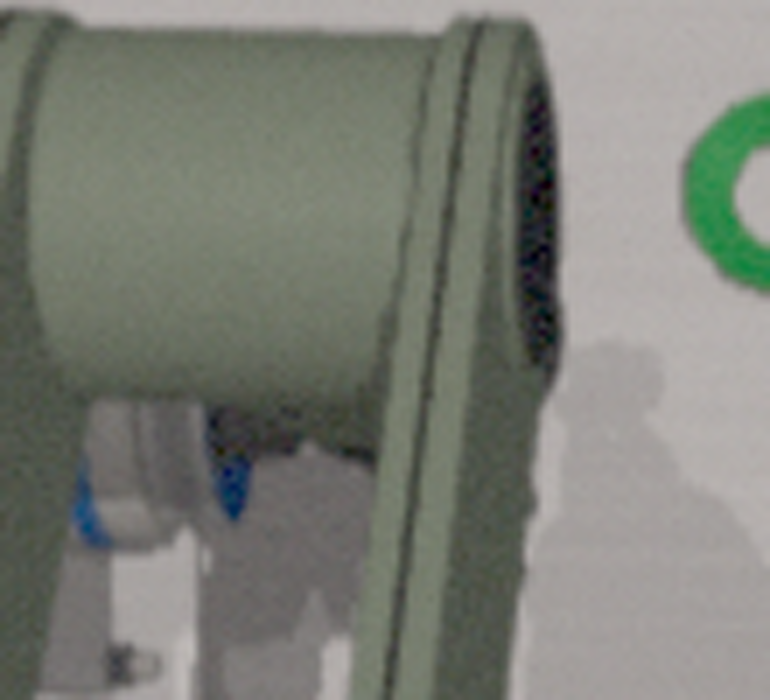

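```bash
cat >> h.py <<'E'
def circ(cx,r,dz=0,dy=0,n=72,**k):
    t=np.linspace(0,2*np.pi,n,endpoint=False)
    return np.array([stack(cx,dy+r*np.cos(a),dz+r*np.sin(a),**k) for a in t])
E
python3 - <<'E'
from h import *
def pt(c,u): # c world center, circle r in stack yz plane
    pass
a=np.radians(-84.9); ex=np.array([np.cos(a),np.sin(a),0]); ey=np.array([-np.sin(a),np.cos(a),0]); ez=np.array([0,0,1])
tcp=np.array([525.7,89.7,113.5])
im=cv2.imread('pics/f_side.png')
for off,r,col in ((-2.5,32,(0,0,255)),(4.5,17,(0,255,0)),(-0.5,17,(255,255,0))):
    c=tcp+ex*off
    P=np.array([c+r*(np.cos(t)*ey+np.sin(t)*ez) for t in np.linspace(0,2*np.pi,90)])
    for q in ((proj('side',P)-[230,90])*6): cv2.circle(im,tuple(int(v) for v in q),1,col,-1)
cv2.imwrite('pics/f2.png',im)
E
```

```text
(no output)
```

View pics/f2.png

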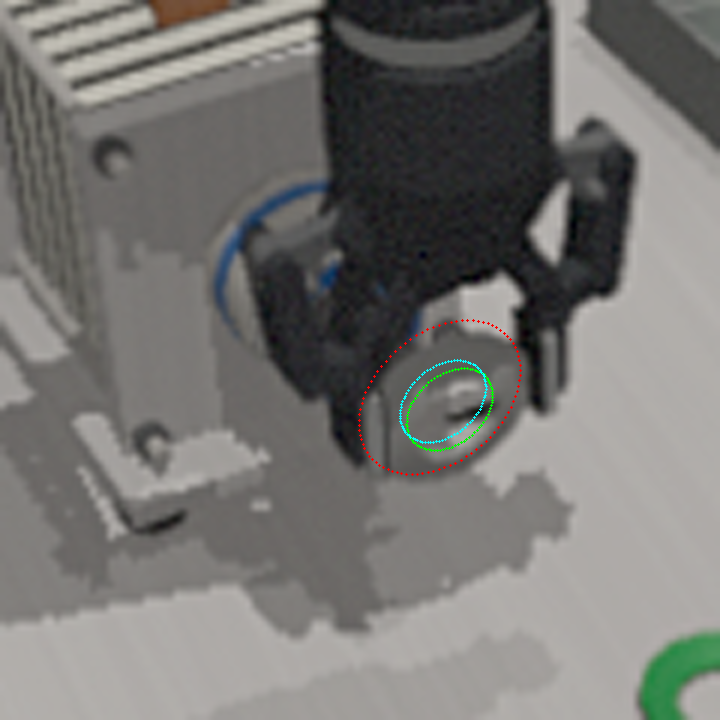

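```bash
python3 - <<'E'
import cv2,numpy as np
im=cv2.imread('pics/f_side_full.png')[130:180,280:330].astype(float)
im=(np.clip(im*1.5,0,255)).astype(np.uint8)
cv2.imwrite('pics/f3.png',cv2.resize(im,None,fx=12,fy=12,interpolation=cv2.INTER_NEAREST))
E
```

```text
(no output)
```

View pics/f3.png

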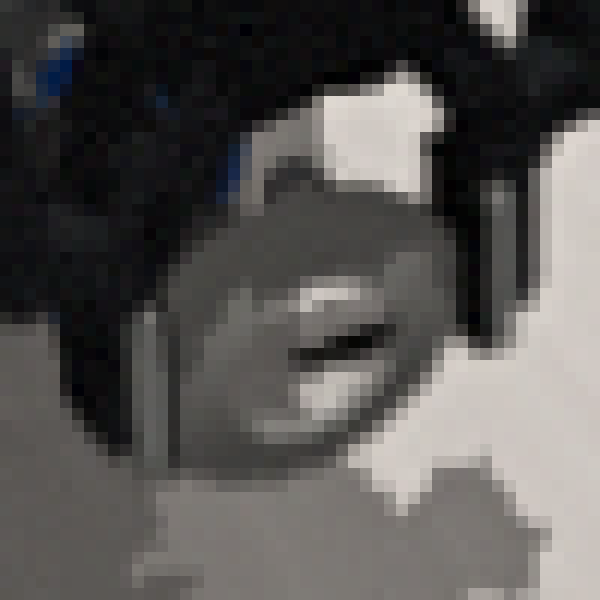

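```bash
python3 - <<'E'
from h import *
im=cv2.imread('pics/s3.png')
for x,r,dz,col in ((65,14,0,(0,0,255)),(36-18,32,-3,(0,255,0)),(14,32,-3,(0,255,255)),(0,36,0,(255,0,255)),(9,17,-3,(255,255,255))):
    for q in ((proj('side',circ(x,r,dz))-[255,105])*10): cv2.circle(im,tuple(int(v) for v in q),1,col,-1)
cv2.imwrite('pics/g.png',im)
im=cv2.imread('pics/t3.png')
for x,r,dz,col in ((65,14,0,(0,0,255)),(18,32,-3,(0,255,0)),(14,32,-3,(0,255,255)),(0,36,0,(255,0,255)),(45,9.5,0,(255,255,255))):
    for q in ((proj('top',circ(x,r,dz))-[155,175])*10): cv2.circle(im,tuple(int(v) for v in q),1,col,-1)
cv2.imwrite('pics/g2.png',im)
E
```

```text
(no output)
```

View pics/g.png

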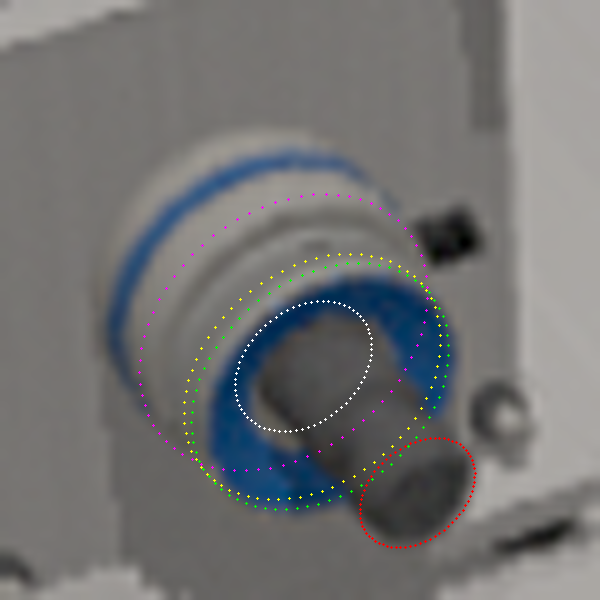

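View pics/g2.png

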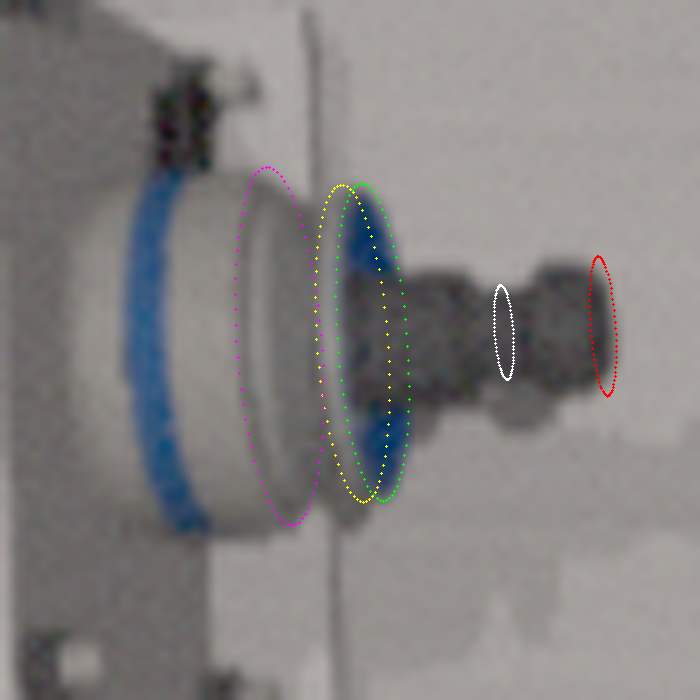

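```bash
python3 - <<'E'
from h import *
b=stack(96,0,13)
p0=proj('side',b)[0]
for d in ((5,0,0),(0,5,0),(0,0,5)): print(d,proj('side',stack(96+d[0],d[1],13+d[2]))[0]-p0)
im=cv2.imread('pics/f_side_full.png')
g=im.sum(2)/3
print('rows'); 
for r in range(143,175,2): print(r,g[r,290:322].astype(int))
E
```

```text
(5, 0, 0) [1.11460236 1.31906762]
(0, 5, 0) [ 2.09799869 -0.74896695]
(0, 0, 5) [-0.07505612 -1.86225702]
rows
143 [ 13  17  16  14  13   9  16  11  15  26  56  79  73  52  39  46  75 119
 130 137 137 136 137 137 134  76  13   3   8   6  10  12]
145 [ 14  14  13  14  11  15  10  12  16  38  63  74  31  32  36  44  33  48
  74  72  73  85 118 137 132  77  15   1   2  12  33  55]
147 [15 10  8  9  9 10 17 16 23 39 58 61 45 47 46 45 45 46 45 44 44 43 42 41
 45 35 12  1  2  5 30 61]
149 [13 11  4 10 10 19 23 31 42 47 46 46 47 47 46 45 46 46 47 46 46 45 44 44
 44 46 43 29  6  3 25 53]
151 [12 12  8  8 18 36 48 47 47 46 46 46 47 45 45 46 43 43 44 45 44 46 53 66
 66 59 46 43 16  6 23 55]
153 [16 13 11 24 43 48 47 46 45 45 51 45 45 44 48 65 80 84 90 83 68 57 65 63
 61 59 48 40 12  6 25 54]
155 [ 11  20  41  25  46  46  46  45  51  69  69  57  72  75  89 121  96  73
  79  81  78  75  58  57  56  57  55  49  17   6  22  51]
157 [29 51 62 39 34 45 46 53 66 68 67 61 58 58 60 75 74 68 61 47 26 17 28 46
 53 49 50 54 37  6 17 50]
159 [ 25  55  61  46  30  45  48  64  64  63  60  58  57  55  34  20 
[... 278 characters left out ...]
 108  82  63  41  45  77 116 135 135 134 132 132 133 132]
165 [ 19  48  63  57  29  51  51  49  48  49  59  74  85  84  83  87  83  64
  57  39  46  77 117 135 136 132 132 131 132 132 131 133]
167 [ 29  43  61  57  27  46  47  44  43  42  42  42  44  43  42  40  39  41
  62 105 125 135 136 135 133 134 132 133 134 130 123 132]
169 [ 59  50  52  53  49  60  55  52  46  46  46  51  49  51  61  69  71  78
  79  82  96 132 134 136 137 126  82  78  78  77  89 123]
171 [ 60  57  64  81  81  82  81  81  81  81  83  82  82  79  81  81  80  79
  78  78  77  79  96 131 116  83  77  78  77  78  75  77]
173 [60 59 59 69 80 80 80 80 79 80 80 82 82 80 81 80 79 79 79 79 78 76 77 81
 76 77 80 79 79 79 78 76]
```

```bash
python3 - <<'E'
from h import *
np.set_printoptions(precision=1,suppress=True)
a=np.radians(-84.9); ex=np.array([np.cos(a),np.sin(a),0]); ey=np.array([-np.sin(a),np.cos(a),0]); ez=np.array([0,0,1])
tcp=np.array([525.7,89.7,113.5])
for y in (-32,32):
  for z in (-17,0,17): print(y,z,[proj('side',tcp+ex*x+ey*y+ez*z)[0] for x in (-11,0,11)])
E
```

```text
-32 -17 [array([288.5, 165.3]), array([290.9, 168.2]), array([293.2, 171.2])]
-32 0 [array([288.1, 159.1]), array([290.4, 162. ]), array([292.8, 165. ])]
-32 17 [array([287.6, 152.7]), array([290. , 155.6]), array([292.4, 158.6])]
32 -17 [array([314.9, 155.8]), array([317.4, 158.6]), array([319.9, 161.5])]
32 0 [array([314.8, 149.6]), array([317.3, 152.4]), array([319.9, 155.2])]
32 17 [array([314.7, 143.2]), array([317.2, 146. ]), array([319.8, 148.9])]
```

```bash
python3 -c "
from h import *
p=stack(76,-1,1);to(*p,5.1)"
```

```text
clk 9.1 pos [525.7  89.7 113.5] th 4.94 d/80 [ 0.251 -0.035  0.156] rot/30deg [ 0.005  0.001 -0.005] F [-0.  -0.2 -0.3] op 60.0
```

Request:
{"fn": "step_arm", "kwargs": {"deltas": [[[0.05, -0.035, 0.15, 0, 0, 0], [0.15, -0.035, 0.155, 0, 0, 0], [0.25, -0.035, 0.155, 0, 0, 0], [0.25, -0.035, 0.155, 0, 0, 0], [0.25, -0.035, 0.155, 0, 0, 0]]]}}

```text
clock: 9.72
eef_pos: [520.4, 109.7, 100.1]
orientation: [0.0, 0.676, 0.737, 0.0]
wrist_force: [0.3, -0.4, -0.4]
opening: 60.6
```

```bash
python3 look.py k side,270,120,330,180,10 top,160,150,270,250,7; python3 -c "
from h import *
p=stack(76,-1,1);to(*p,5.1)"
```

```text
9.825 [520.4 109.5 100.1] [2.000e-04 6.760e-01 7.369e-01 1.000e-04] [-0.5  0.6 -0.8] 60.6
clk 9.825 pos [520.4 109.5 100.1] th 4.94 d/80 [-0.001  0.009 -0.012] rot/30deg [ 0.001  0.    -0.005] F [-0.5  0.6 -0.8] op 60.6
```

View pics/k_side.png

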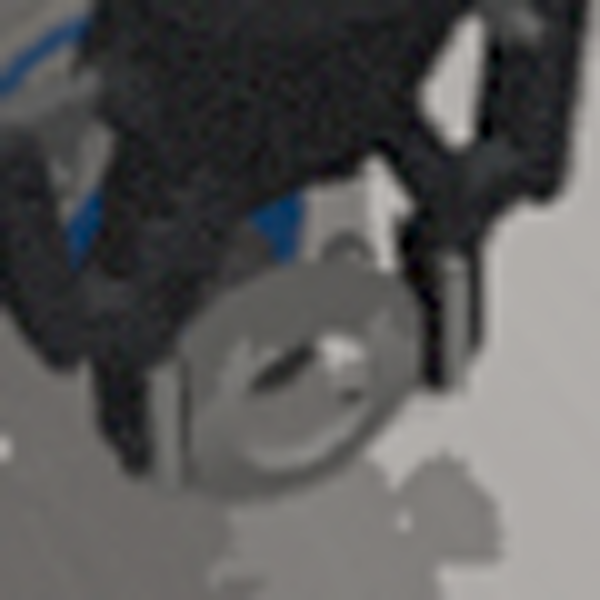

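View pics/k_top.png

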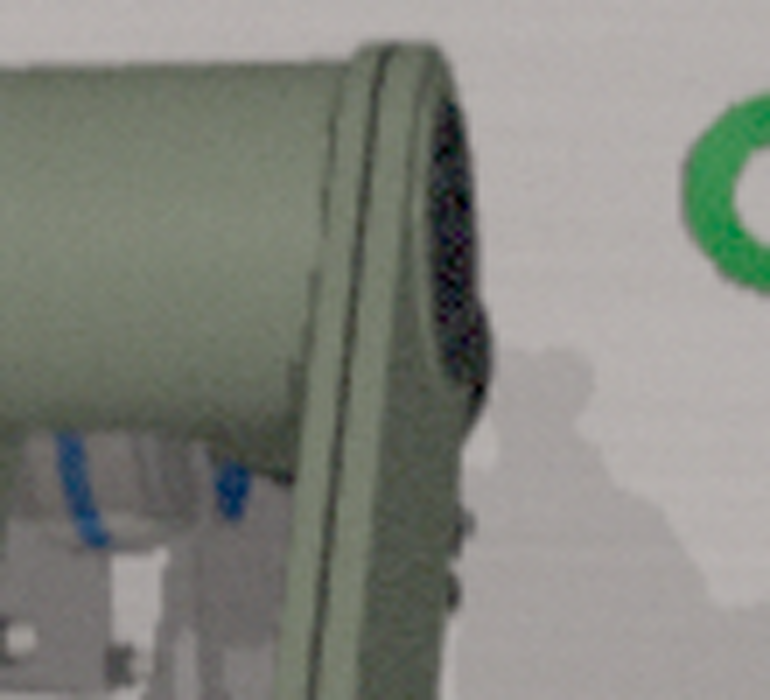

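```bash
cat > ov.py <<'E'
import sys
from h import *
# ov.py in out x0 y0 k  tcpstackx dy dz : overlay held washer (hollow dir sgn) and rod
src,out,x0,y0,k,wx,wy,wz=sys.argv[1:9]; sg=float(sys.argv[9]) if len(sys.argv)>9 else -1
x0,y0,k,wx,wy,wz=map(float,(x0,y0,k,wx,wy,wz))
im=cv2.imread(src)
def d(P,c):
    for q in (proj('side',P)-[x0,y0])*k+k/2-.5: cv2.circle(im,tuple(int(v) for v in q),1,c,-1)
d(circ(65,14),(0,0,255))
d(circ(wx+sg*.5,32,wz,wy),(0,255,0)); d(circ(wx-sg*4.5,17,wz,wy),(255,255,0)); d(circ(wx-sg*.5,17,wz,wy),(255,0,255))
cv2.imwrite(out,im)
E
python3 - <<'E'
from h import *
p=np.array([520.4,109.5,100.1])-stack(65)
a=np.radians(-84.9); print(65+p[0]*np.cos(a)+p[1]*np.sin(a), -p[0]*np.sin(a)+p[1]*np.cos(a), p[2])
E
python3 ov.py pics/k_side.png pics/k2.png 270 120 10 76 -1.8 -1
```

```text
75.8853362820253 -1.7746701178595388 0.09999999999999432
```

View pics/k2.png

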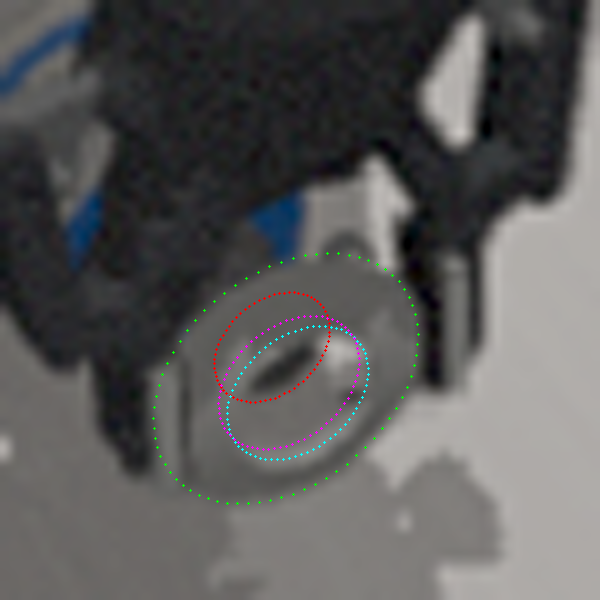

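```bash
python3 - <<'E'
import cv2,numpy as np
im=cv2.imread('pics/k_side_full.png')[138:174,284:316].astype(float).mean(2)
im=np.clip((im-20)*255/90,0,255).astype(np.uint8)
cv2.imwrite('pics/k3.png',cv2.resize(im,None,fx=16,fy=16,interpolation=cv2.INTER_CUBIC))
E
python3 ov.py pics/k3.png pics/k4.png 284 138 16 76 -1.8 -1
```

```text
(no output)
```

View pics/k4.png

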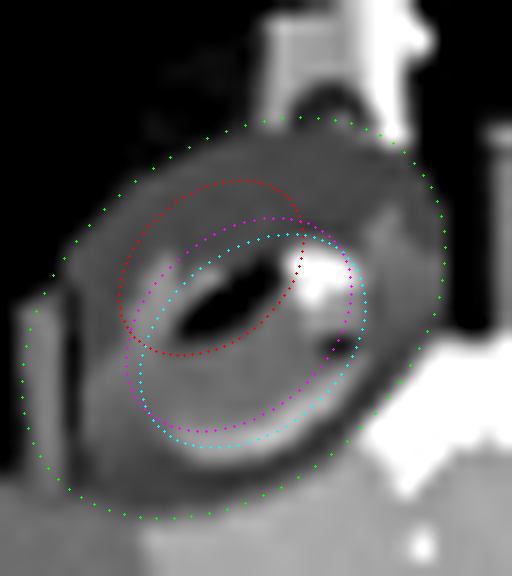

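Request:
{"fn": "step_arm", "kwargs": {"deltas": [[[0, 0.025, -0.03, 0, 0, 0], [0.08, 0.025, -0.03, 0, 0, 0], [0.1, 0.025, -0.03, 0, 0, 0], [0.12, 0.025, -0.03, 0, 0, 0], [0.14, 0.025, -0.03, 0, 0, 0], [0.16, 0.025, -0.03, 0, 0, 0]]]}}

```text
clock: 10.58
eef_pos: [521.1, 122.6, 102.2]
orientation: [-0.0, 0.676, 0.737, -0.0]
wrist_force: [-0.4, 0.2, -0.5]
opening: 60.4
```

Request:
{"fn": "step_arm", "kwargs": {"deltas": [[[0.03, 0, 0, 0, 0, 0], [0.06, 0, 0, 0, 0, 0], [0.09, 0, 0, 0, 0, 0]]]}}

```text
clock: 10.95
eef_pos: [520.5, 129.8, 102.3]
orientation: [-0.0, 0.676, 0.737, 0.0]
wrist_force: [0.4, 0.6, -0.5]
opening: 60.3
```

```bash
python3 look.py m side,270,110,330,170,10; python3 -c "
from h import *
p=stack(22.5,0,1);to(*p,5.1)"
```

```text
11.0 [520.5 130.1 102.3] [-1.000e-04  6.759e-01  7.370e-01  1.000e-04] [ 0.3 -0.2  0.1] 60.4
clk 11.0 pos [520.5 130.1 102.3] th 4.95 d/80 [ 0.411 -0.003  0.016] rot/30deg [ 0.    -0.    -0.005] F [ 0.3 -0.2  0.1] op 60.4
```

View pics/m_side.png

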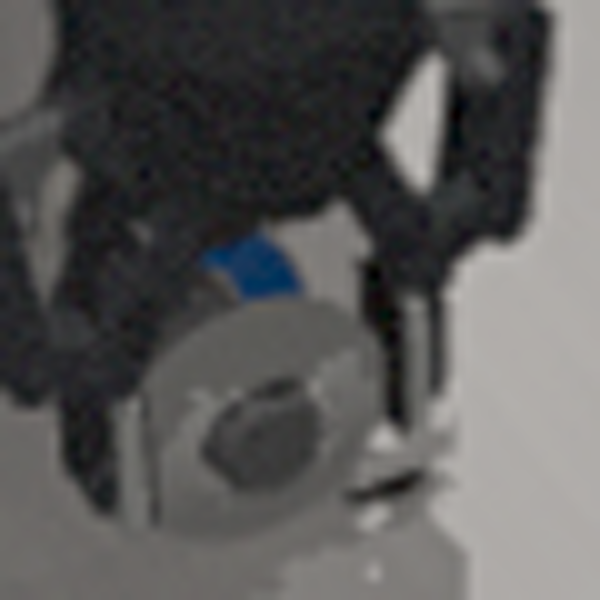

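Request:
{"fn": "step_arm", "kwargs": {"deltas": [[[0.06, 0, 0, 0, 0, 0], [0.12, 0, 0, 0, 0, 0], [0.18, 0, 0, 0, 0, 0], [0.24, 0, 0, 0, 0, 0], [0.3, 0, 0, 0, 0, 0]]]}}

```text
clock: 11.62
eef_pos: [518.4, 153.9, 102.3]
orientation: [0.0, 0.676, 0.737, -0.0]
wrist_force: [0.5, 0.1, -0.6]
opening: 60.3
```

```bash
python3 look.py n side,250,100,320,160,10; python3 -c "
from h import *
p=stack(22.5,0,1);to(*p,5.1)"
```

```text
11.675 [518.3 154.4 102.3] [-2.000e-04  6.758e-01  7.370e-01  2.000e-04] [-0.1  0.7  0.2] 60.6
clk 11.675 pos [518.3 154.4 102.3] th 4.96 d/80 [ 0.106 -0.002  0.016] rot/30deg [ 0.    -0.001 -0.005] F [-0.1  0.7  0.2] op 60.6
```

View pics/n_side.png

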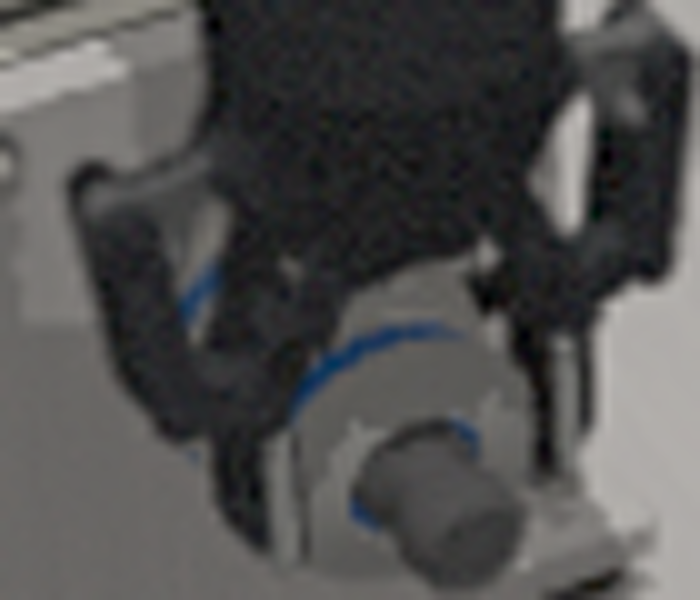

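Request:
{"fn": "step_arm", "kwargs": {"deltas": [[[0.02, 0, 0, 0, 0, 0], [0.04, 0, 0, 0, 0, 0], [0.06, 0, 0, 0, 0, 0], [0.07, 0, 0, 0, 0, 0]]]}}

```text
clock: 12.18
eef_pos: [518.1, 157.5, 102.3]
orientation: [0.001, 0.676, 0.737, -0.001]
wrist_force: [0.7, -7.3, 0.1]
opening: 60.5
```

Request:
{"fn": "step_arm", "kwargs": {"deltas": [[[0.01, 0, 0, 0, 0, 0], [0.015, 0, 0, 0, 0, 0]]]}}

```text
clock: 12.42
eef_pos: [517.9, 157.8, 102.3]
orientation: [0.001, 0.676, 0.737, -0.002]
wrist_force: [-1.0, -9.5, 1.0]
opening: 60.6
```

Request:
{"fn": "step_arm", "kwargs": {"deltas": [[[0.005, 0, 0, 0, 0, 0], [0.01, 0, 0, 0, 0, 0]]]}}

```text
clock: 12.68
eef_pos: [517.9, 157.8, 102.3]
orientation: [0.002, 0.676, 0.737, -0.003]
wrist_force: [-0.2, -12.1, 1.7]
opening: 60.5
```

```bash
python3 look.py o side,250,100,320,160,10 top,150,150,240,240,8
```

```text
12.775 [517.9 157.8 102.3] [ 0.0018  0.6761  0.7368 -0.0024] [ -0.6 -10.3   1.6] 60.7
```

View pics/o_side.png

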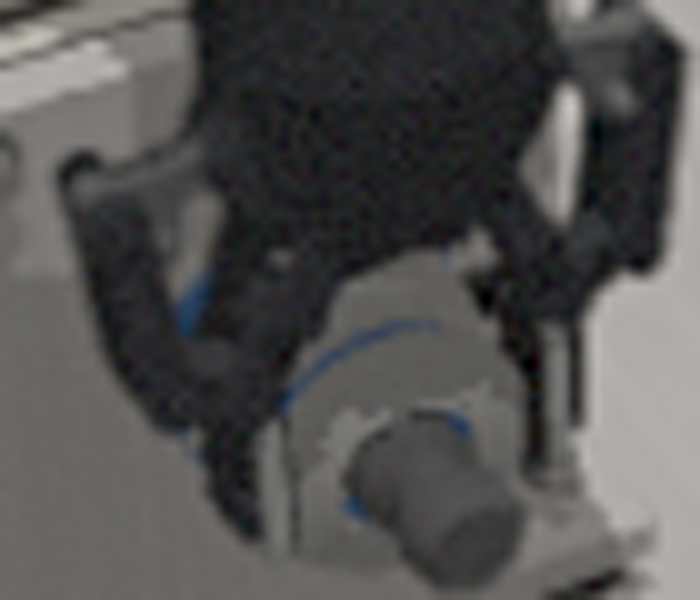

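View pics/o_top.png

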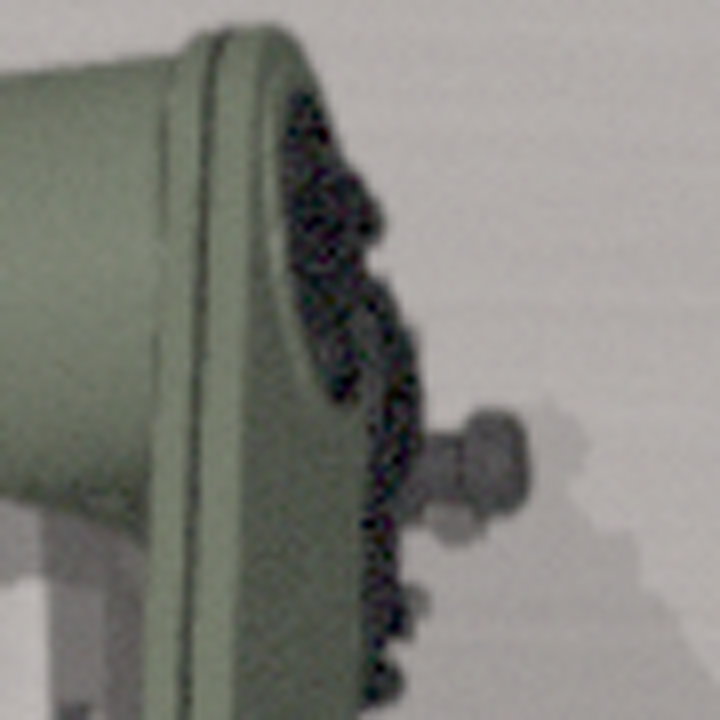

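Request:
{"fn": "step_arm", "kwargs": {"deltas": [[[0, 0, 0, 0, 0, 0], [0, 0, 0, 0, 0, 0], [0, 0, 0, 0, 0, 0], [0, 0, 0, 0, 0, 0]]], "fingers": 1}}

```text
clock: 13.28
eef_pos: [517.9, 161.5, 102.4]
orientation: [0.0, 0.676, 0.737, 0.0]
wrist_force: [-0.2, -0.2, 0.4]
opening: 85.4
```

```bash
python3 look.py p side,250,100,320,160,10
```

```text
13.325 [517.8 161.4 102.4] [0.000e+00 6.758e-01 7.371e-01 2.000e-04] [-0.2  0.1  0.3] 85.6
```

View pics/p_side.png

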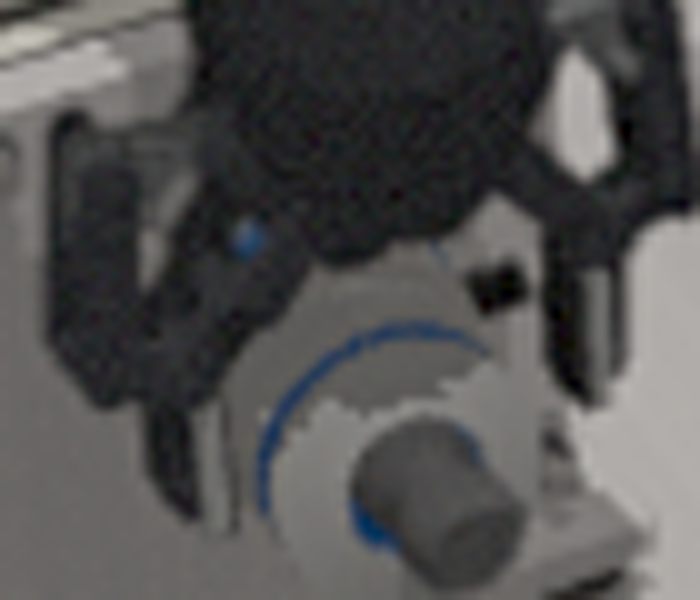

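Request:
{"fn": "step_arm", "kwargs": {"deltas": [[[0, 0, -0.3, 0, 0, 0], [0, 0, -0.7, 0, 0, 0], [0, 0, -1, 0, 0, 0]]]}}

```text
clock: 13.7
eef_pos: [518.2, 161.4, 183.7]
orientation: [0.0, 0.676, 0.737, 0.001]
wrist_force: [-0.5, 0.2, 0.8]
opening: 85.6
```

Request:
{"fn": "step_arm", "kwargs": {"deltas": [[[-0.3, 0, -0.2, 0, 0, -0.3], [-0.7, 0, -0.2, 0, 0, -0.6], [-1, 0, -0.2, 0, 0, -0.9], [-1, 0, -0.2, 0, 0, -1]]]}}

```text
clock: 14.2
eef_pos: [524.9, 80.0, 198.4]
orientation: [0.0, 0.462, 0.887, -0.0]
wrist_force: [0.1, -0.4, -0.9]
opening: 85.2
```

```bash
python3 -c "
from h import *
to(493,-267.5,185,86.2)"
```

```text
clk 14.2 pos [524.9  80.  198.4] th 34.94 d/80 [-3.332 -2.814  0.169] rot/30deg [-0.000e+00  1.000e-03 -1.709e+00] F [ 0.1 -0.4 -0.9] op 85.2
```

Request:
{"fn": "step_arm", "kwargs": {"deltas": [[[-0.5, -0.42, 0, 0, 0, 0], [-1, -0.84, 0, 0, 0, 0]]]}}

```text
clock: 14.45
eef_pos: [515.4, -23.3, 198.4]
orientation: [0.0, 0.461, 0.887, 0.0]
wrist_force: [1.2, -0.5, 0.1]
opening: 85.0
```

Request:
{"fn": "step_arm", "kwargs": {"deltas": [[[-0.4, -0.34, 0, 0, 0, -0.3], [-0.8, -0.68, 0, 0, 0, -0.6], [-1, -0.84, 0, 0, 0, -0.8]]]}}

```text
clock: 14.82
eef_pos: [505.9, -128.7, 198.4]
orientation: [0.0, 0.267, 0.964, -0.0]
wrist_force: [0.2, 0.1, 0.3]
opening: 85.6
```

```bash
python3 -c "
from h import *
to(493,-267.5,185,86.2)"
```

```text
clk 14.825 pos [ 505.9 -128.7  198.4] th 59.04 d/80 [-0.754 -1.571  0.169] rot/30deg [-0.     0.001 -0.905] F [0.2 0.1 0.3] op 85.6
```

Request:
{"fn": "step_arm", "kwargs": {"deltas": [[[-0.3, -0.5, 0, 0, 0, -0.3], [-0.6, -0.9, 0, 0, 0, -0.6], [-0.75, -1, 0, 0, 0, -0.9], [-0.75, -1, 0.2, 0, 0, -0.9]]]}}

```text
clock: 15.32
eef_pos: [517.6, -227.8, 183.3]
orientation: [0.002, 0.037, 0.999, -0.001]
wrist_force: [0.2, 0.6, -0.6]
opening: 85.4
```

```bash
python3 -c "
from h import *
to(493,-267.5,115,86.2)"
```

```text
clk 15.325 pos [ 517.6 -227.8  183.3] th 85.75 d/80 [ 0.272 -0.516  0.853] rot/30deg [-0.003  0.007 -0.015] F [ 0.2  0.6 -0.6] op 85.4
```

Request:
{"fn": "step_arm", "kwargs": {"deltas": [[[0.27, -0.515, 0.1, 0, 0, -0.015], [0.27, -0.515, 0.5, 0, 0, -0.015], [0.27, -0.515, 0.85, 0, 0, -0.015], [0.27, -0.515, 0.85, 0, 0, -0.015], [0.27, -0.515, 0.85, 0, 0, -0.015], [0.27, -0.515, 0.85, 0, 0, -0.015]]]}}

```text
clock: 16.08
eef_pos: [492.9, -266.1, 115.8]
orientation: [0.001, 0.031, 1.0, -0.001]
wrist_force: [-0.1, -0.3, 0.1]
opening: 85.5
```

```bash
python3 look.py q side,330,240,450,350,6 ; python3 -c "
from h import *
to(493,-267.5,52.5,86.2)"
```

```text
16.125 [ 492.8 -266.1  115.8] [ 1.200e-03  3.140e-02  9.995e-01 -8.000e-04] [ 1.  -0.1 -0.1] 85.8
clk 16.125 pos [ 492.8 -266.1  115.8] th 86.4 d/80 [-0.002 -0.016  0.791] rot/30deg [-0.003  0.005  0.007] F [ 1.  -0.1 -0.1] op 85.8
```

View pics/q_side.png

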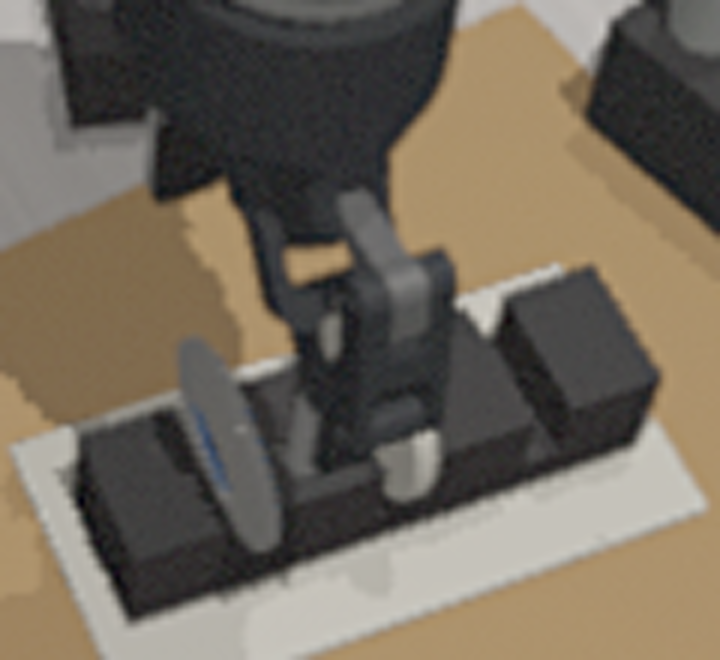

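Request:
{"fn": "step_arm", "kwargs": {"deltas": [[[0, -0.016, 0.4, 0, 0, 0], [0, -0.016, 0.79, 0, 0, 0], [0, -0.016, 0.79, 0, 0, 0], [0, -0.016, 0.79, 0, 0, 0]]]}}

```text
clock: 16.62
eef_pos: [492.7, -267.7, 52.5]
orientation: [0.001, 0.031, 1.0, -0.001]
wrist_force: [-0.7, -0.2, 0.4]
opening: 85.5
```

Request:
{"fn": "step_arm", "kwargs": {"deltas": [[[0, 0, 0, 0, 0, 0], [0, 0, 0, 0, 0, 0], [0, 0, 0, 0, 0, 0], [0, 0, 0, 0, 0, 0], [0, 0, 0, 0, 0, 0]]], "fingers": 0.6}}

```text
clock: 17.25
eef_pos: [493.0, -268.0, 53.5]
orientation: [0.001, 0.031, 1.0, -0.001]
wrist_force: [-1.1, 1.5, 6.1]
opening: 60.3
```

```bash
python3 look.py r side,330,240,450,350,6
```

```text
17.3 [ 493.  -268.    53.5] [ 0.0015  0.0315  0.9995 -0.0011] [-1.   1.4  6. ] 60.6
```

View pics/r_side.png

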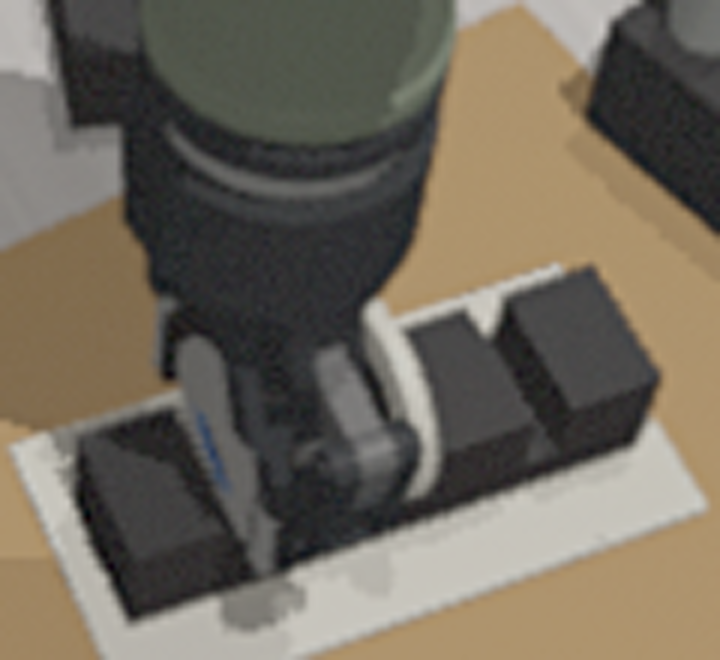

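Request:
{"fn": "step_arm", "kwargs": {"deltas": [[[0, 0, -0.1, 0, 0, 0], [0, 0, -0.3, 0, 0, 0], [0, 0, -0.6, 0, 0, 0], [0, 0, -1, 0, 0, 0]]]}}

```text
clock: 17.8
eef_pos: [491.0, -266.6, 132.0]
orientation: [-0.001, 0.031, 1.0, 0.0]
wrist_force: [-0.9, -0.4, -0.7]
opening: 60.2
```

Request:
{"fn": "step_arm", "kwargs": {"deltas": [[[0, 0.3, -0.4, 0, 0, 0], [0, 0.7, -0.85, 0, 0, 0], [0, 1, -0.85, 0, 0, 0]]]}}

```text
clock: 18.18
eef_pos: [498.9, -187.5, 204.3]
orientation: [0.004, 0.031, 0.999, -0.002]
wrist_force: [0.0, 0.5, -1.2]
opening: 60.2
```

Request:
{"fn": "step_arm", "kwargs": {"deltas": [[[0, 0.4, 0, 0, 0, 0.3], [0, 0.8, 0, 0, 0, 0.6], [0, 1, 0, 0, 0, 0.9], [0, 1, 0, 0, 0, 1]]]}}

```text
clock: 18.68
eef_pos: [501.5, -106.0, 200.1]
orientation: [0.0, 0.289, 0.957, -0.0]
wrist_force: [0.8, 0.0, -1.3]
opening: 60.7
```

```bash
python3 look.py s side,300,150,460,330,4; python3 -c "
from h import *
p=stack(100,0,0);to(p[0],p[1],195,5.1)"
```

```text
18.725 [ 501.6 -106.6  200.1] [ 3.000e-04  2.897e-01  9.571e-01 -1.000e-04] [ 0.4 -0.2 -0.4] 60.5
clk 18.725 pos [ 501.6 -106.6  200.1] th 56.32 d/80 [1.096 2.157 0.063] rot/30deg [0.000e+00 1.000e-03 1.707e+00] F [ 0.4 -0.2 -0.4] op 60.5
```

View pics/s_side.png

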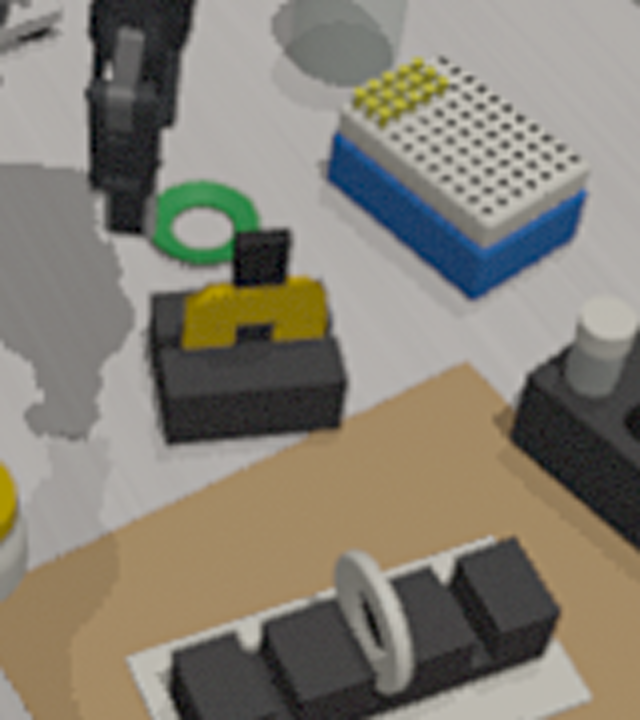

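Ring still upright in its slot. Continue to the standoff.

Request:
{"fn": "step_arm", "kwargs": {"deltas": [[[0.2, 0.4, 0, 0, 0, 0.3], [0.4, 0.8, 0, 0, 0, 0.6], [0.5, 1, 0, 0, 0, 0.9], [0.5, 1, 0, 0, 0, 1]]]}}

```text
clock: 19.23
eef_pos: [512.6, -17.4, 199.9]
orientation: [0.0, 0.527, 0.85, 0.0]
wrist_force: [0.3, -0.6, -0.7]
opening: 60.5
```

```bash
python3 -c "
from h import *
p=stack(100,0,0);to(p[0],p[1],195,5.1)"
```

```text
clk 19.225 pos [512.6 -17.4 199.9] th 26.42 d/80 [1.089 0.704 0.061] rot/30deg [0.001 0.    0.711] F [ 0.3 -0.6 -0.7] op 60.5
```

Request:
{"fn": "step_arm", "kwargs": {"deltas": [[[0.4, 0.3, 0, 0, 0, 0.3], [0.8, 0.6, 0, 0, 0, 0.6], [1, 0.7, 0, 0, 0, 0.71], [1, 0.7, 0.2, 0, 0, 0.71]]]}}

```text
clock: 19.73
eef_pos: [528.6, 78.8, 184.6]
orientation: [0.002, 0.674, 0.739, 0.001]
wrist_force: [0.7, -0.6, -0.6]
opening: 60.7
```

```bash
python3 -c "
from h import *
p=stack(87,0,3);to(*p,5.1)"
```

```text
clk 19.725 pos [528.6  78.8 184.6] th 5.29 d/80 [ 0.254 -0.049  1.02 ] rot/30deg [0.008 0.001 0.006] F [ 0.7 -0.6 -0.6] op 60.7
```

Request:
{"fn": "step_arm", "kwargs": {"deltas": [[[0, -0.05, 0.4, 0, 0, 0], [0.05, -0.05, 0.8, 0, 0, 0], [0.15, -0.05, 1, 0, 0, 0], [0.25, -0.05, 1, 0, 0, 0], [0.25, -0.05, 1, 0, 0, 0]]]}}

```text
clock: 20.35
eef_pos: [522.5, 97.9, 104.1]
orientation: [0.001, 0.675, 0.738, 0.001]
wrist_force: [0.5, -0.5, -1.1]
opening: 60.9
```

```bash
python3 look.py u side,260,110,320,170,10; python3 -c "
from h import *
p=stack(87,0,3);to(*p,5.1)"
```

```text
20.4 [522.9  97.7 104.5] [0.0011 0.6747 0.7381 0.0009] [ 0.1  0.4 -1. ] 60.6
clk 20.4 pos [522.9  97.7 104.5] th 5.14 d/80 [0.011 0.005 0.019] rot/30deg [0.006 0.001 0.001] F [ 0.1  0.4 -1. ] op 60.6
```

View pics/u_side.png

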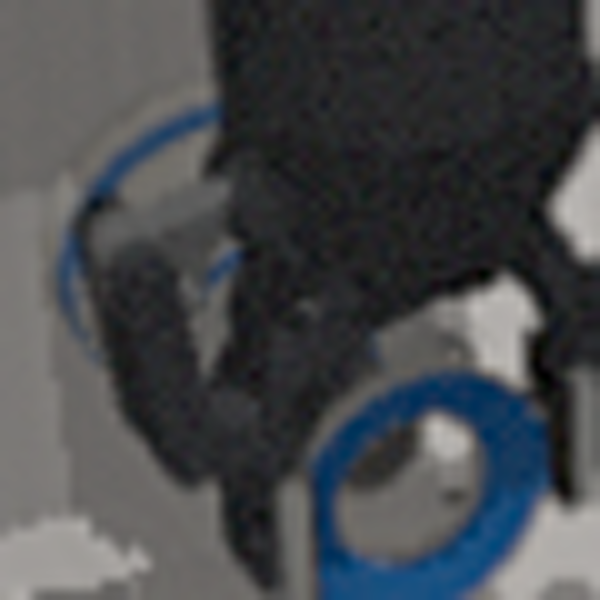

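Request:
{"fn": "step_arm", "kwargs": {"deltas": [[[0, 0.005, 0.02, 0, 0, 0], [0.08, 0.005, 0.02, 0, 0, 0], [0.13, 0.005, 0.02, 0, 0, 0], [0.17, 0.005, 0.02, 0, 0, 0], [0.21, 0.005, 0.02, 0, 0, 0], [0.25, 0.005, 0.02, 0, 0, 0]]]}}

```text
clock: 21.15
eef_pos: [520.2, 117.7, 101.5]
orientation: [-0.0, 0.675, 0.738, -0.0]
wrist_force: [1.3, 0.6, -0.7]
opening: 60.4
```

```bash
python3 look.py v side,260,110,320,170,10; python3 -c "
from h import *
p=stack(37,0,3);to(*p,5.1)"
```

```text
21.2 [520.1 118.  101.4] [-1.000e-04  6.749e-01  7.379e-01  1.000e-04] [-0.8 -0.2 -0.7] 60.1
clk 21.2 pos [520.1 118.  101.4] th 5.11 d/80 [ 0.38   0.016 -0.02 ] rot/30deg [-0.    -0.001  0.   ] F [-0.8 -0.2 -0.7] op 60.1
```

View pics/v_side.png

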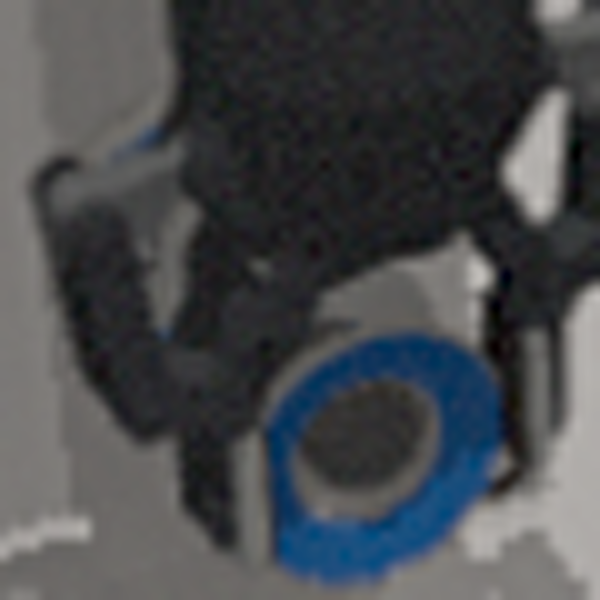

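Request:
{"fn": "step_arm", "kwargs": {"deltas": [[[0, 0.013, -0.02, 0, 0, 0], [0.03, 0.013, -0.02, 0, 0, 0], [0.06, 0.013, -0.02, 0, 0, 0], [0.1, 0.013, -0.02, 0, 0, 0]]]}}

```text
clock: 21.7
eef_pos: [520.5, 125.7, 103.1]
orientation: [-0.0, 0.675, 0.738, -0.0]
wrist_force: [-0.1, 0.4, -0.7]
opening: 60.5
```

```bash
python3 look.py w side,260,110,320,170,10; python3 -c "
from h import *
p=stack(37,0,3);to(*p,5.1)"
```

```text
21.75 [520.4 126.  103.1] [-2.000e-04  6.750e-01  7.378e-01  1.000e-04] [-0.3  0.6 -1. ] 60.4
clk 21.75 pos [520.4 126.  103.1] th 5.1 d/80 [0.28  0.003 0.001] rot/30deg [-0.    -0.001 -0.   ] F [-0.3  0.6 -1. ] op 60.4
```

View pics/w_side.png

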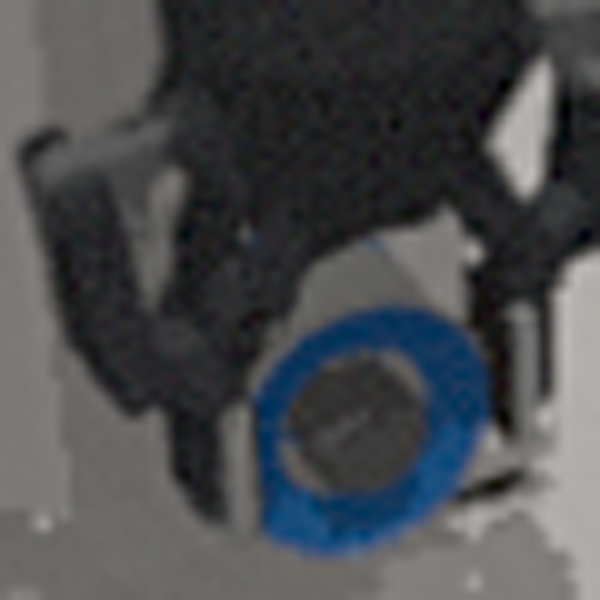

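Request:
{"fn": "step_arm", "kwargs": {"deltas": [[[0.04, 0, 0, 0, 0, 0], [0.08, 0, 0, 0, 0, 0], [0.12, 0, 0, 0, 0, 0], [0.15, 0, 0, 0, 0, 0]]]}}

```text
clock: 22.25
eef_pos: [519.5, 137.7, 103.1]
orientation: [-0.0, 0.675, 0.738, -0.0]
wrist_force: [-0.0, -0.1, -1.1]
opening: 60.9
```

Request:
{"fn": "step_arm", "kwargs": {"deltas": [[[0.02, 0, 0, 0, 0, 0], [0.04, 0, 0, 0, 0, 0], [0.06, 0, 0, 0, 0, 0]]]}}

```text
clock: 22.62
eef_pos: [519.1, 142.3, 103.1]
orientation: [0.0, 0.675, 0.738, -0.0]
wrist_force: [0.5, -1.3, -1.0]
opening: 60.1
```

```bash
python3 look.py x side,250,100,310,160,10; python3 -c "
from h import *
p=stack(37,0,3);to(*p,5.1)"
```

```text
22.675 [519.1 142.4 103.1] [-0.      0.675   0.7378 -0.    ] [ 0.5  0.4 -0.7] 60.6
clk 22.675 pos [519.1 142.4 103.1] th 5.09 d/80 [0.075 0.002 0.001] rot/30deg [-0. -0. -0.] F [ 0.5  0.4 -0.7] op 60.6
```

View pics/x_side.png

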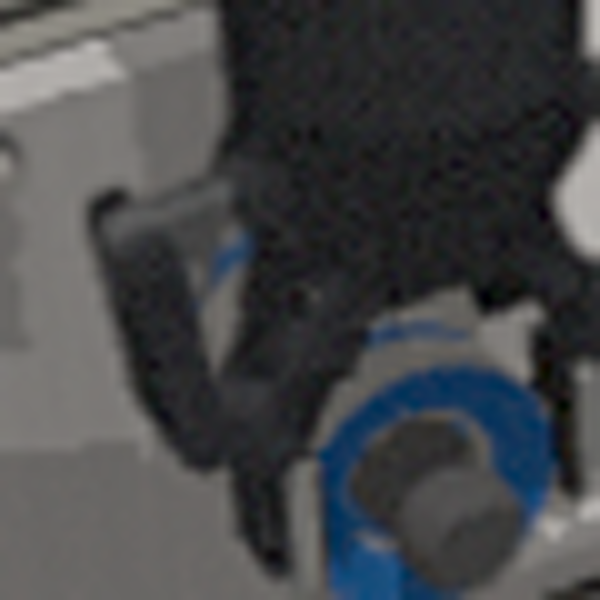

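Request:
{"fn": "step_arm", "kwargs": {"deltas": [[[0.015, 0, 0, 0, 0, 0], [0.03, 0, 0, 0, 0, 0], [0.04, 0, 0, 0, 0, 0]]]}}

```text
clock: 23.05
eef_pos: [518.8, 145.5, 103.1]
orientation: [0.0, 0.675, 0.738, -0.0]
wrist_force: [-0.1, -0.2, -0.3]
opening: 60.6
```

Request:
{"fn": "step_arm", "kwargs": {"deltas": [[[0.015, 0, 0, 0, 0, 0], [0.025, 0, 0, 0, 0, 0]]]}}

```text
clock: 23.3
eef_pos: [518.6, 147.5, 103.1]
orientation: [0.0, 0.675, 0.738, 0.0]
wrist_force: [-0.9, -0.9, -0.0]
opening: 60.6
```

Request:
{"fn": "step_arm", "kwargs": {"deltas": [[[0.015, 0, 0, 0, 0, 0], [0.02, 0, 0, 0, 0, 0]]]}}

```text
clock: 23.55
eef_pos: [518.5, 149.0, 103.1]
orientation: [0.0, 0.675, 0.738, -0.0]
wrist_force: [0.5, -0.3, -0.9]
opening: 60.6
```

```bash
python3 look.py y side,250,100,310,160,10; python3 -c "
from h import *
p=stack(37,0,3);to(*p,5.1)"
```

```text
23.6 [518.4 149.  103. ] [ 1.000e-04  6.749e-01  7.379e-01 -1.000e-04] [-0.4 -0.9 -0.1] 60.7
clk 23.6 pos [518.4 149.  103. ] th 5.1 d/80 [-0.008  0.003  0.001] rot/30deg [-0.  0.  0.] F [-0.4 -0.9 -0.1] op 60.7
```

View pics/y_side.png

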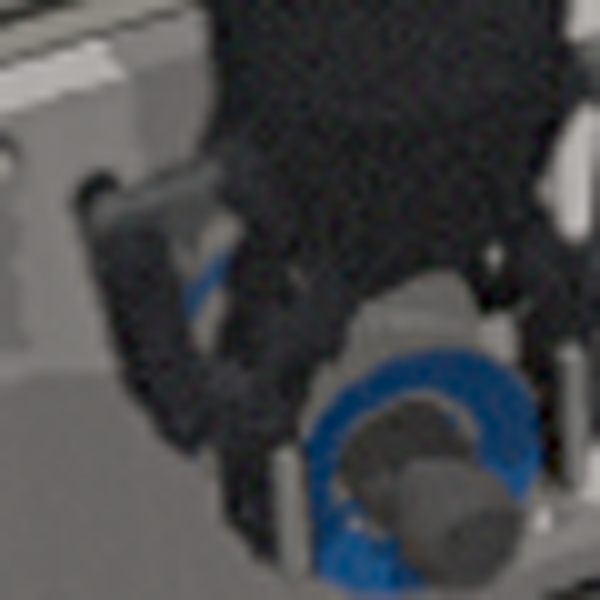

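Request:
{"fn": "step_arm", "kwargs": {"deltas": [[[0.01, 0, 0, 0, 0, 0], [0.015, 0, 0, 0, 0, 0]]]}}

```text
clock: 23.85
eef_pos: [518.4, 149.4, 103.0]
orientation: [0.001, 0.675, 0.738, -0.001]
wrist_force: [-0.1, -5.1, -1.4]
opening: 60.3
```

Request:
{"fn": "step_arm", "kwargs": {"deltas": [[[0.01, 0, 0, 0, 0, 0], [0.015, 0, 0, 0, 0, 0]]]}}

```text
clock: 24.1
eef_pos: [518.4, 149.7, 103.0]
orientation: [0.001, 0.675, 0.738, -0.001]
wrist_force: [1.5, -7.8, -0.6]
opening: 60.3
```

Request:
{"fn": "step_arm", "kwargs": {"deltas": [[[0.01, 0, 0, 0, 0, 0], [0.01, 0, 0, 0, 0, 0]]]}}

```text
clock: 24.35
eef_pos: [518.4, 149.7, 103.0]
orientation: [0.002, 0.675, 0.738, -0.002]
wrist_force: [0.3, -10.0, -0.6]
opening: 60.4
```

Request:
{"fn": "step_arm", "kwargs": {"deltas": [[[-0.02, 0, 0, 0, 0, 0], [-0.02, 0, 0, 0, 0, 0]]]}}

```text
clock: 24.6
eef_pos: [518.4, 149.5, 103.0]
orientation: [0.001, 0.675, 0.738, -0.001]
wrist_force: [0.4, -5.8, -1.6]
opening: 60.2
```

Request:
{"fn": "step_arm", "kwargs": {"deltas": [[[0, 0, 0, 0, 0, 0], [0, 0, 0, 0, 0, 0], [0, 0, 0, 0, 0, 0], [0, 0, 0, 0, 0, 0]]], "fingers": 1}}

```text
clock: 25.1
eef_pos: [518.3, 151.0, 103.2]
orientation: [-0.0, 0.675, 0.738, 0.0]
wrist_force: [-0.2, -0.2, -0.2]
opening: 85.4
```

```bash
python3 look.py z side,250,100,310,160,10; python3 -c "
from h import *
p=stack(37,0,3);to(*p,5.1)"
```

```text
25.15 [518.3 150.9 103.1] [-1.000e-04  6.749e-01  7.379e-01  1.000e-04] [-0.5 -0.2  0.8] 85.6
clk 25.15 pos [518.3 150.9 103.1] th 5.11 d/80 [-0.032  0.002  0.002] rot/30deg [ 0. -0.  0.] F [-0.5 -0.2  0.8] op 85.6
```

View pics/z_side.png

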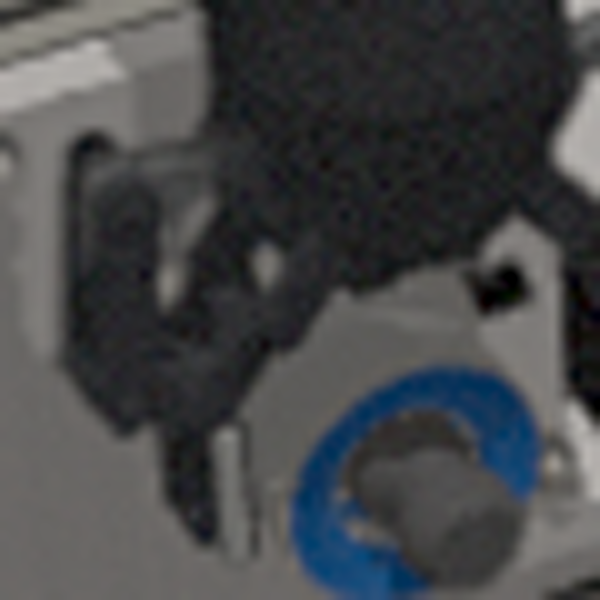

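Request:
{"fn": "step_arm", "kwargs": {"deltas": [[[0, 0, -0.3, 0, 0, 0], [0, 0, -0.7, 0, 0, 0], [0, 0, -1, 0, 0, 0]]]}}

```text
clock: 25.52
eef_pos: [518.7, 150.8, 184.5]
orientation: [0.0, 0.675, 0.738, 0.001]
wrist_force: [0.5, 0.3, 0.2]
opening: 85.2
```

Request:
{"fn": "step_arm", "kwargs": {"deltas": [[[-0.3, 0, 0, 0, 0, -0.3], [-0.7, 0, 0, 0, 0, -0.6], [-1, 0, 0, 0, 0, -0.9], [-1, 0, 0, 0, 0, -1]]]}}

```text
clock: 26.02
eef_pos: [525.6, 69.4, 183.2]
orientation: [0.0, 0.461, 0.887, -0.0]
wrist_force: [-0.3, 0.1, 0.5]
opening: 85.3
```

Request:
{"fn": "step_arm", "kwargs": {"deltas": [[[-0.4, 0, 0, 0, 0, -0.3], [-0.8, 0, 0, 0, 0, -0.6], [-1, 0, 0, 0, 0, -0.9], [-1, 0, 0, 0, 0, -1]]], "fingers": 0.6}}

```text
clock: 26.52
eef_pos: [572.2, 4.3, 183.1]
orientation: [0.0, 0.215, 0.977, 0.0]
wrist_force: [-0.3, 1.2, 0.2]
opening: 51.4
```

```bash
python3 look.py A side,240,90,320,170,8 top,150,150,240,240,8; python3 -c "
from h import *
to(570.5,-93.5,180,73)"
```

```text
26.625 [571.5   5.2 182.9] [-1.000e-04  2.160e-01  9.764e-01  1.000e-04] [-0.1  0.1  0.8] 51.3
clk 26.625 pos [571.5   5.2 182.9] th 65.05 d/80 [-0.509 -1.124  0.037] rot/30deg [ 0.    -0.001 -0.265] F [-0.1  0.1  0.8] op 51.3
```

View pics/A_side.png

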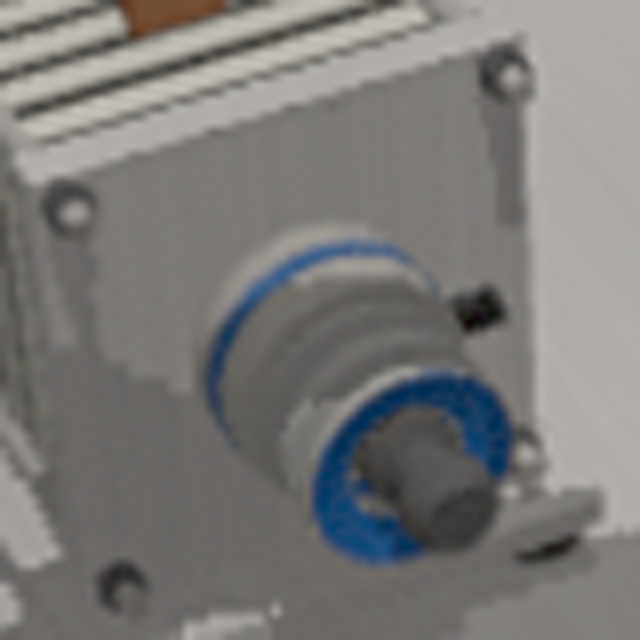

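View pics/A_top.png

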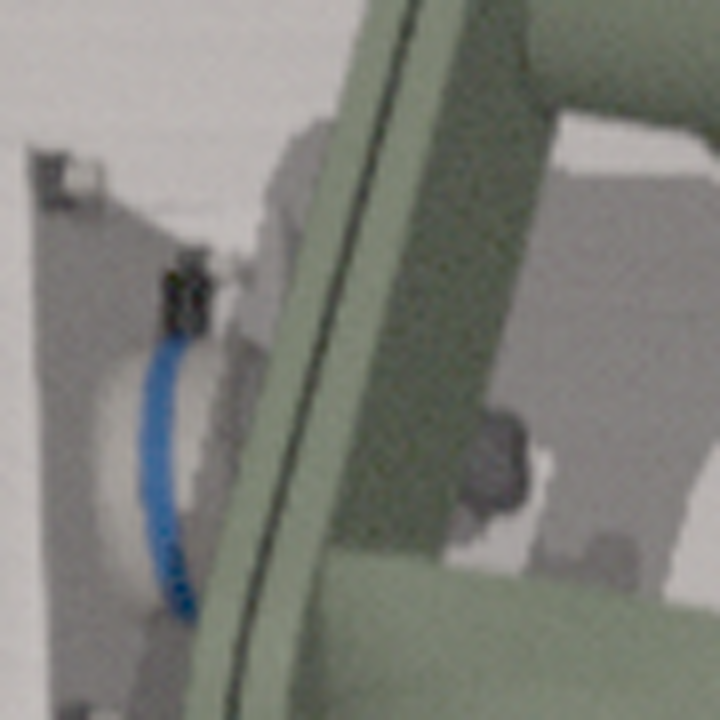

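```bash
python3 - <<'E'
from h import *
im=cv2.imread('pics/A_side.png')
for x,r,dz,c in ((36,32,-3,(0,255,0)),(18,32,-3,(0,255,255)),(65,14,0,(0,0,255))):
    for q in ((proj('side',circ(x,r,dz))-[240,90])*8+3.5): cv2.circle(im,tuple(int(v) for v in q),1,c,-1)
cv2.imwrite('pics/A2.png',im)
E
```

```text
(no output)
```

View pics/A2.png

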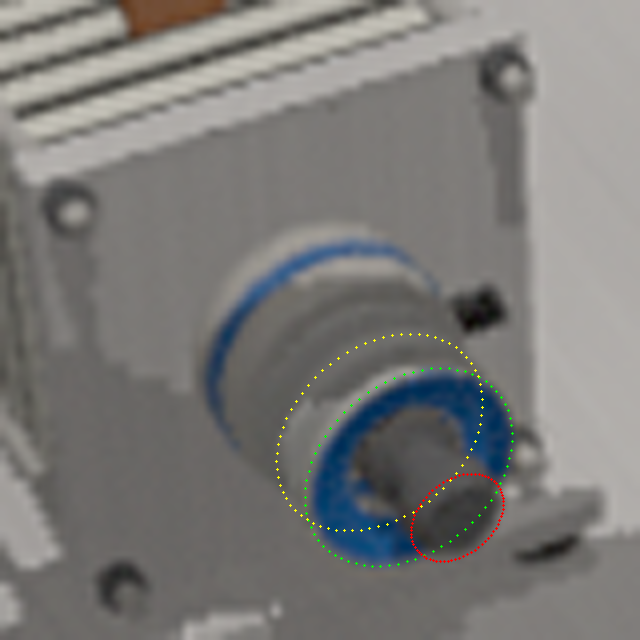

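Request:
{"fn": "step_arm", "kwargs": {"deltas": [[[-0.25, -0.5, 0, 0, 0, -0.15], [-0.5, -0.95, 0, 0, 0, -0.265], [-0.5, -1, 0, 0, 0, -0.265]]], "fingers": 0.5}}

```text
clock: 27.0
eef_pos: [574.1, -86.0, 183.2]
orientation: [0.0, 0.149, 0.989, -0.0]
wrist_force: [-1.3, 0.1, -0.1]
opening: 42.6
```

```bash
python3 look.py B side,320,180,420,270,7; python3 -c "
from h import *
to(570.5,-93.5,99,73)"
```

```text
27.05 [573.7 -85.  183. ] [-2.000e-04  1.490e-01  9.888e-01  1.000e-04] [-1.2 -0.5 -0.6] 42.5
clk 27.05 pos [573.7 -85.  183. ] th 72.86 d/80 [ 0.006 -0.113  1.05 ] rot/30deg [ 0.    -0.001 -0.005] F [-1.2 -0.5 -0.6] op 42.5
```

View pics/B_side.png

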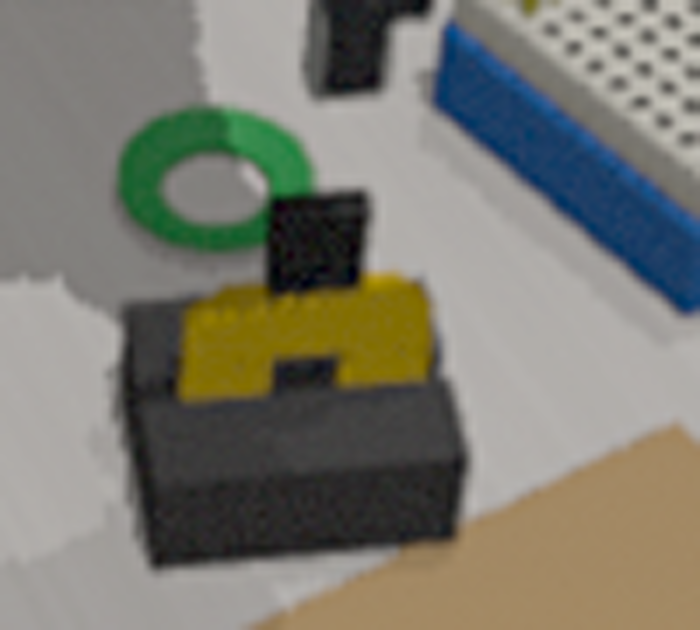

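Request:
{"fn": "step_arm", "kwargs": {"deltas": [[[0, -0.113, 0.1, 0, 0, 0], [0, -0.113, 0.5, 0, 0, 0], [0, -0.113, 0.9, 0, 0, 0], [0, -0.113, 1, 0, 0, 0], [0, -0.113, 1, 0, 0, 0], [0, -0.113, 1, 0, 0, 0]]]}}

```text
clock: 27.8
eef_pos: [572.5, -92.6, 104.6]
orientation: [0.001, 0.147, 0.989, -0.0]
wrist_force: [0.7, 0.1, 0.3]
opening: 42.7
```

```bash
python3 look.py C side,320,180,420,270,7; python3 -c "
from h import *
to(570.5,-93.5,99,73)"
```

```text
27.85 [572.6 -92.8 104.7] [ 1.500e-03  1.473e-01  9.891e-01 -3.000e-04] [0.  0.5 0. ] 42.7
clk 27.85 pos [572.6 -92.8 104.7] th 73.06 d/80 [ 0.023 -0.016  0.072] rot/30deg [-0.     0.006  0.002] F [0.  0.5 0. ] op 42.7
```

View pics/C_side.png

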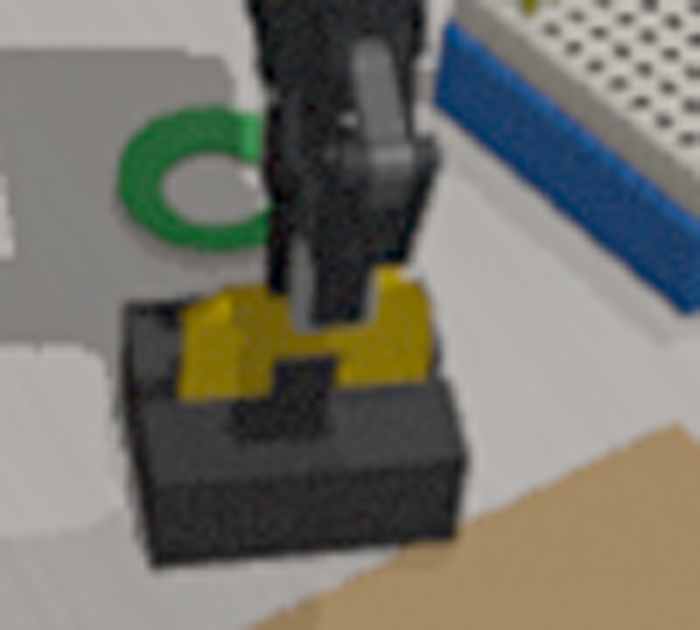

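Request:
{"fn": "step_arm", "kwargs": {"deltas": [[[0.02, -0.015, 0.07, 0, 0, 0], [0.02, -0.015, 0.07, 0, 0, 0]]]}}

```text
clock: 28.1
eef_pos: [569.1, -93.2, 97.3]
orientation: [-0.0, 0.148, 0.989, 0.0]
wrist_force: [0.4, 0.5, -0.2]
opening: 42.5
```

Request:
{"fn": "step_arm", "kwargs": {"deltas": [[[0, 0, 0, 0, 0, 0], [0, 0, 0, 0, 0, 0], [0, 0, 0, 0, 0, 0], [0, 0, 0, 0, 0, 0], [0, 0, 0, 0, 0, 0], [0, 0, 0, 0, 0, 0]]], "fingers": 0}}

```text
clock: 28.85
eef_pos: [569.7, -93.3, 97.7]
orientation: [0.0, 0.147, 0.989, -0.0]
wrist_force: [0.3, -0.2, 1.6]
opening: 9.0
```

```bash
python3 look.py D side,320,180,420,270,7 top,290,150,370,230,8
```

```text
28.95 [569.7 -93.3  97.7] [ 2.000e-04  1.475e-01  9.891e-01 -0.000e+00] [-0.2  0.5  1. ] 9.4
```

View pics/D_side.png

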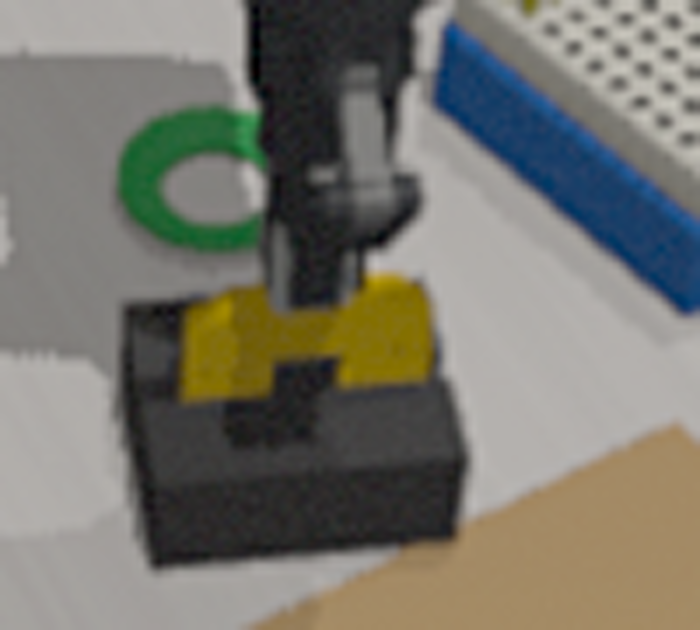

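Request:
{"fn": "step_arm", "kwargs": {"deltas": [[[0, 0, -0.1, 0, 0, 0], [0, 0, -0.3, 0, 0, 0], [0, 0, -0.6, 0, 0, 0], [0, 0, -1, 0, 0, 0]]]}}

```text
clock: 29.45
eef_pos: [568.8, -93.1, 178.3]
orientation: [-0.001, 0.147, 0.989, 0.0]
wrist_force: [0.4, -0.2, -1.0]
opening: 9.3
```

Request:
{"fn": "step_arm", "kwargs": {"deltas": [[[0, 0.3, -0.3, 0, 0, -0.3], [0, 0.7, -0.5, 0, 0, -0.6], [0, 1, -0.5, 0, 0, -0.74]]]}}

```text
clock: 29.82
eef_pos: [594.4, -16.0, 221.0]
orientation: [0.003, -0.047, 0.999, -0.001]
wrist_force: [0.6, -0.6, -2.0]
opening: 9.2
```

```bash
python3 look.py E side,280,90,440,250,5;python3 -c "
from h import *
p=stack(45);to(p[0],p[1],217,95.1)"
```

```text
29.875 [594.4 -13.  220. ] [ 0.0022 -0.0489  0.9988  0.001 ] [ 1.4  1.4 -1.1] 9.1
clk 29.875 pos [594.4 -13.  220. ] th 95.61 d/80 [0.746 2.    0.037] rot/30deg [0.003 0.009 0.017] F [ 1.4  1.4 -1.1] op 9.1
```

View pics/E_side.png

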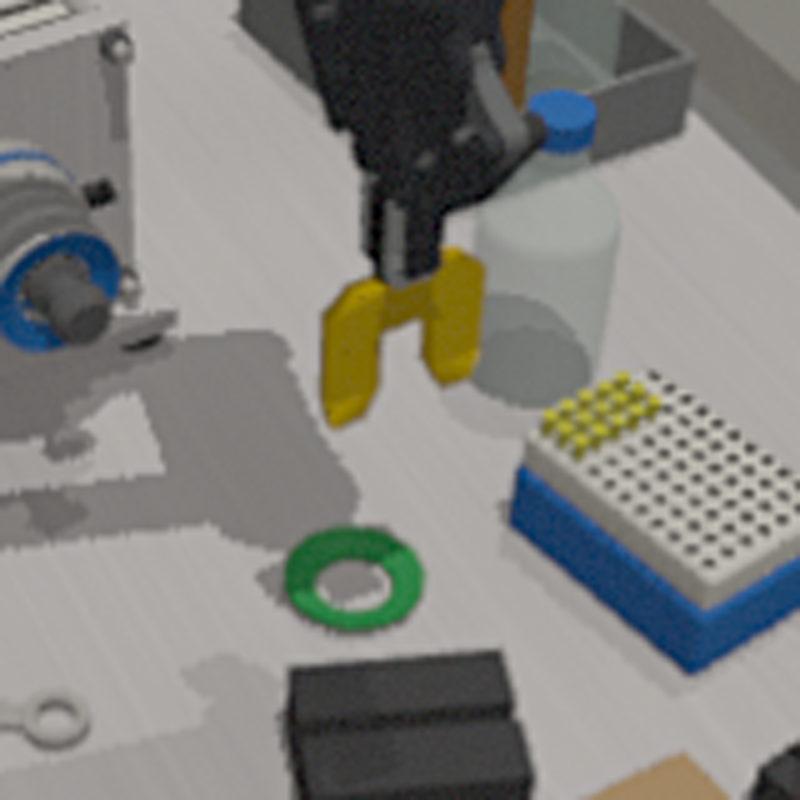

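Request:
{"fn": "step_arm", "kwargs": {"deltas": [[[0.5, 0.3, 0, 0, 0, 0], [0.75, 0.8, 0, 0, 0, 0.015], [0.75, 1, 0, 0, 0, 0.015], [0.75, 1, 0, 0, 0, 0.015]]]}}

```text
clock: 30.38
eef_pos: [526.2, 58.0, 218.3]
orientation: [0.001, -0.043, 0.999, -0.0]
wrist_force: [-0.2, 0.8, -1.3]
opening: 9.1
```

Request:
{"fn": "step_arm", "kwargs": {"deltas": [[[0, 0.4, 0, 0, 0, 0], [0, 0.8, 0, 0, 0, 0], [0, 0.98, 0, 0, 0, 0], [0, 0.98, 0, 0, 0, 0], [0, 0.98, 0, 0, 0, 0]]]}}

```text
clock: 31.0
eef_pos: [519.6, 134.5, 217.5]
orientation: [0.0, -0.041, 0.999, -0.0]
wrist_force: [-0.8, -0.4, -1.2]
opening: 9.2
```

```bash
python3 look.py F side,230,70,330,170,7 top,150,150,250,250,7;python3 -c "
from h import *
p=stack(45);to(p[0],p[1],200,95.1)"
```

```text
31.1 [519.5 134.5 217.5] [ 0.000e+00 -4.110e-02  9.992e-01 -3.000e-04] [ 0.1  0.9 -0.9] 9.1
clk 31.1 pos [519.5 134.5 217.5] th 94.72 d/80 [-0.005  0.074  0.218] rot/30deg [-0.001  0.    -0.013] F [ 0.1  0.9 -0.9] op 9.1
```

View pics/F_side.png

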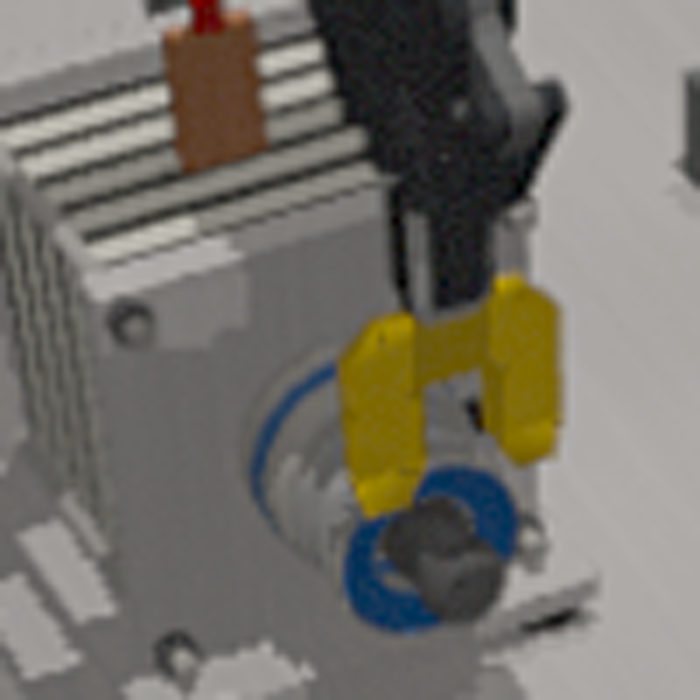

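View pics/F_top.png

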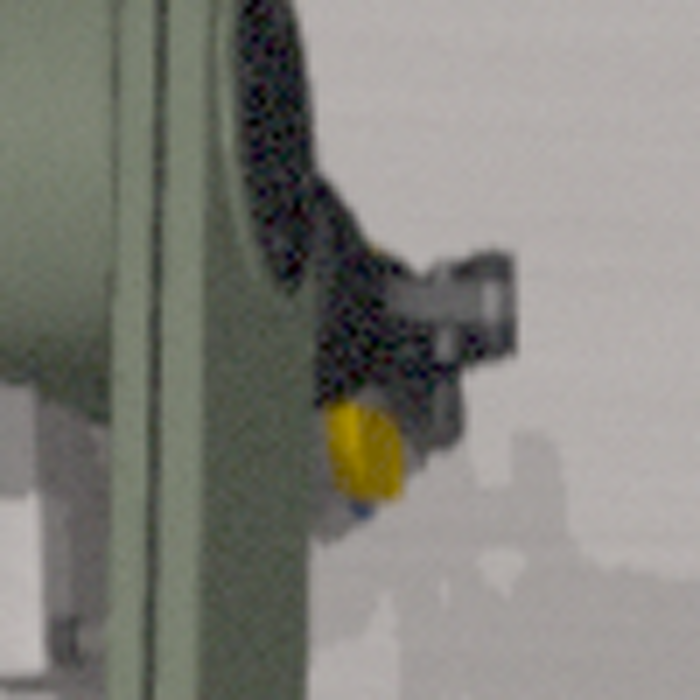

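```bash
cat > ok.py <<'E'
import sys
from h import *
src,out,x0,y0,k=sys.argv[1],sys.argv[2],*map(float,sys.argv[3:6]); kx,ky,kz=map(float,sys.argv[6:9])
tl=float(sys.argv[9]) if len(sys.argv)>9 else 0; cam=sys.argv[10] if len(sys.argv)>10 else 'side'
im=cv2.imread(src)
pts=[(-35,-40),(-18,-40),(-11,-26),(-11,0),(11,0),(11,-26),(18,-40),(35,-40),(35,14),(25,24),(14,24),(14,58),(-14,58),(-14,24),(-25,24),(-35,14)]
c,s=np.cos(tl),np.sin(tl)
for xx,col in ((4,(0,0,255)),(-4,(255,0,255))):
    P=np.array([stack(kx+xx,ky+c*a-s*b,kz+s*a+c*b) for a,b in pts])
    q=((proj(cam,P)-[x0,y0])*k+k/2-.5).astype(int)
    cv2.polylines(im,[q.reshape(-1,1,2)],True,col,1)
cv2.imwrite(out,im)
E
python3 - <<'E'
from h import *
p=np.array([519.5,134.5,217.5])-stack(65)
a=np.radians(-84.9); print(65+p[0]*np.cos(a)+p[1]*np.sin(a), -p[0]*np.sin(a)+p[1]*np.cos(a), p[2])
E
python3 ok.py pics/F_side.png pics/F2.png 230 70 7 50.9 -0.4 73.8
```

```text
50.904304779576265 -0.44874965506817444 117.5
```

View pics/F2.png

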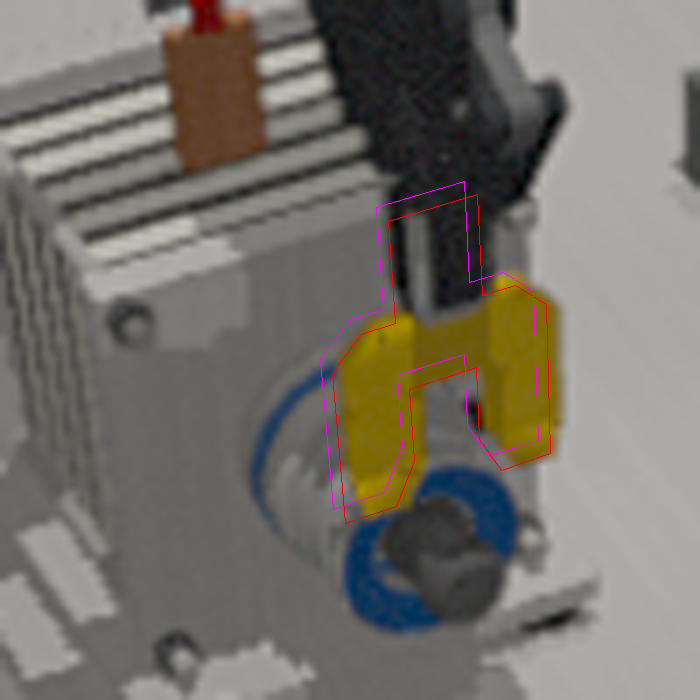

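Request:
{"fn": "step_arm", "kwargs": {"deltas": [[[0.044, 0.074, 0, 0, 0, -0.013], [0.044, 0.074, 0, 0, 0, -0.013], [0.044, 0.074, 0.15, 0, 0, -0.013], [0.044, 0.074, 0.22, 0, 0, -0.013], [0.044, 0.074, 0.22, 0, 0, -0.013]]]}}

```text
clock: 31.72
eef_pos: [514.4, 141.1, 198.6]
orientation: [-0.001, -0.045, 0.999, -0.0]
wrist_force: [-0.1, 0.1, -1.1]
opening: 8.8
```

```bash
python3 look.py G side,230,70,330,170,7 top,150,150,250,250,7;python3 -c "
from h import *
p=stack(45,-3.7);to(p[0],p[1],153.2,95.1)"
python3 ok.py pics/G_side.png pics/G2.png 230 70 7 45 -0.4 56.5
```

```text
31.825 [515.2 141.2 199.7] [-2.00e-04 -4.52e-02  9.99e-01 -0.00e+00] [-0.5 -0.  -1.6] 9.0
clk 31.825 pos [515.2 141.2 199.7] th 95.18 d/80 [-0.006 -0.014  0.581] rot/30deg [-0.    -0.001  0.003] F [-0.5 -0.  -1.6] op 9.0
```

View pics/G2.png

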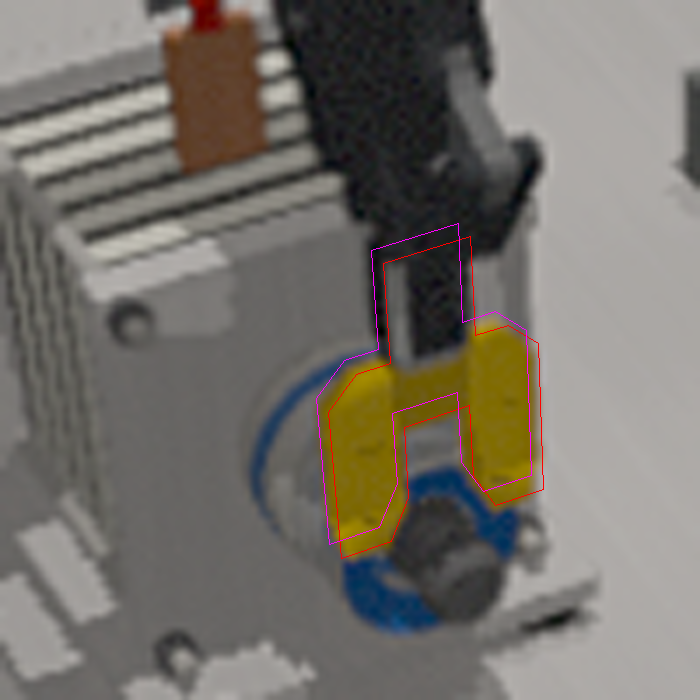

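View pics/G_top.png

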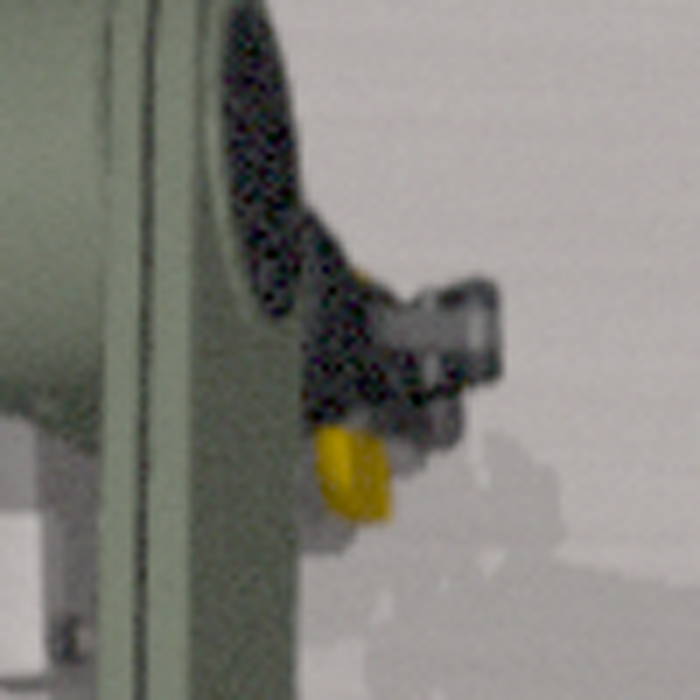

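Request:
{"fn": "step_arm", "kwargs": {"deltas": [[[-0.006, -0.012, 0, 0, 0, 0], [-0.006, -0.012, 0.08, 0, 0, 0], [-0.006, -0.012, 0.16, 0, 0, 0], [-0.006, -0.012, 0.24, 0, 0, 0], [-0.006, -0.012, 0.28, 0, 0, 0], [-0.006, -0.012, 0.28, 0, 0, 0]]]}}

```text
clock: 32.58
eef_pos: [515.5, 140.3, 177.0]
orientation: [-0.0, -0.045, 0.999, -0.0]
wrist_force: [0.4, -0.5, -1.6]
opening: 9.2
```

```bash
python3 look.py H side,240,80,330,170,8;python3 -c "
from h import *
p=stack(45,-3.7);to(p[0],p[1],153.2,95.1)"
```

```text
32.625 [515.7 140.3 177.3] [-1.00e-04 -4.52e-02  9.99e-01 -0.00e+00] [ 1.1  0.6 -1.8] 9.5
clk 32.625 pos [515.7 140.3 177.3] th 95.19 d/80 [ 0.    -0.003  0.302] rot/30deg [-0.    -0.001  0.003] F [ 1.1  0.6 -1.8] op 9.5
```

View pics/H_side.png

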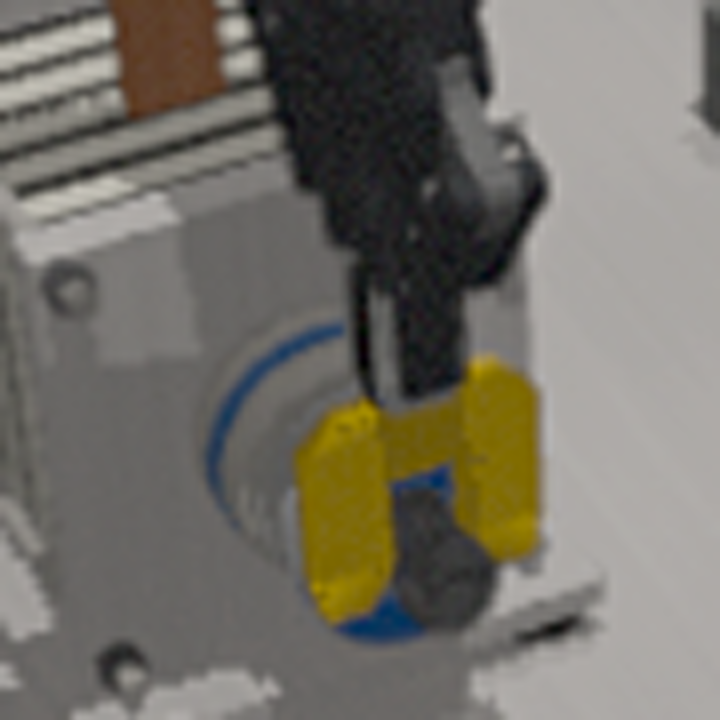

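Request:
{"fn": "step_arm", "kwargs": {"deltas": [[[0, 0, 0.05, 0, 0, 0], [0, 0, 0.1, 0, 0, 0], [0, 0, 0.15, 0, 0, 0], [0, 0, 0.2, 0, 0, 0]]]}}

```text
clock: 33.12
eef_pos: [515.7, 140.3, 161.1]
orientation: [-0.0, -0.045, 0.999, -0.0]
wrist_force: [1.1, -0.2, -1.3]
opening: 9.1
```

Request:
{"fn": "step_arm", "kwargs": {"deltas": [[[0, 0, 0.03, 0, 0, 0], [0, 0, 0.06, 0, 0, 0]]]}}

```text
clock: 33.38
eef_pos: [515.8, 140.3, 156.5]
orientation: [0.0, -0.045, 0.999, -0.0]
wrist_force: [0.6, 0.6, -1.8]
opening: 9.3
```

Request:
{"fn": "step_arm", "kwargs": {"deltas": [[[0, 0, 0.02, 0, 0, 0], [0, 0, 0.03, 0, 0, 0]]]}}

```text
clock: 33.62
eef_pos: [515.8, 140.3, 154.2]
orientation: [-0.0, -0.045, 0.999, -0.0]
wrist_force: [0.1, -0.2, -1.1]
opening: 8.9
```

```bash
python3 look.py I side,240,80,330,170,8;python3 -c "
from h import *
p=stack(45,-3.7);to(p[0],p[1],153.2,95.1)"
```

```text
33.675 [515.7 140.3 154.2] [-0.     -0.0452  0.999  -0.    ] [-0.4  0.1 -1.2] 9.1
clk 33.675 pos [515.7 140.3 154.2] th 95.18 d/80 [ 0.    -0.002  0.012] rot/30deg [-0.    -0.     0.003] F [-0.4  0.1 -1.2] op 9.1
```

View pics/I_side.png

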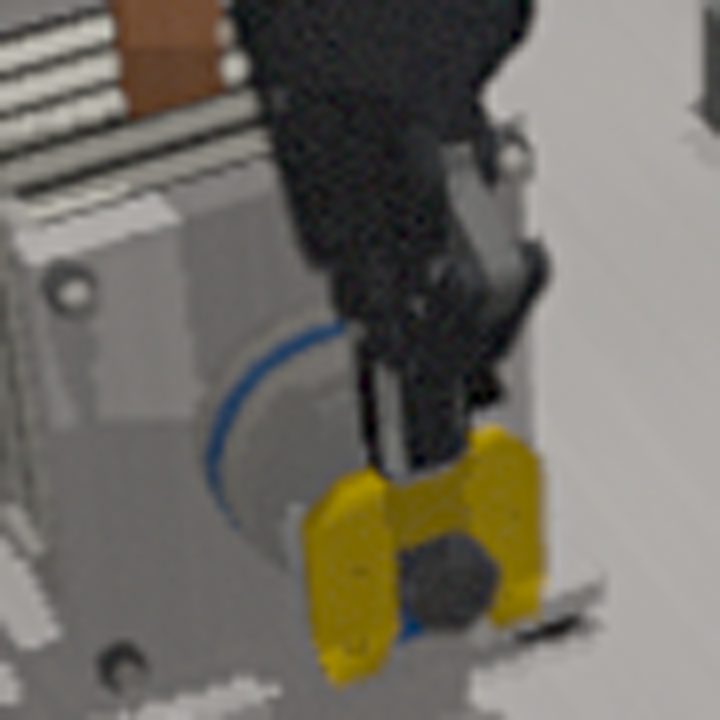

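Request:
{"fn": "step_arm", "kwargs": {"deltas": [[[0, 0, 0.01, 0, 0, 0], [0, 0, 0.02, 0, 0, 0]]]}}

```text
clock: 33.92
eef_pos: [515.9, 140.3, 153.0]
orientation: [0.0, -0.045, 0.999, 0.0]
wrist_force: [-1.9, 0.7, 3.2]
opening: 9.0
```

Request:
{"fn": "step_arm", "kwargs": {"deltas": [[[0, 0, 0.01, 0, 0, 0], [0, 0, 0.01, 0, 0, 0]]]}}

```text
clock: 34.17
eef_pos: [516.0, 140.3, 153.0]
orientation: [0.0, -0.045, 0.999, -0.0]
wrist_force: [-1.7, -0.2, 4.8]
opening: 9.2
```

Request:
{"fn": "step_arm", "kwargs": {"deltas": [[[0, 0, 0.01, 0, 0, 0], [0, 0, 0.01, 0, 0, 0]]]}}

```text
clock: 34.42
eef_pos: [516.0, 140.3, 152.9]
orientation: [0.0, -0.045, 0.999, -0.0]
wrist_force: [-3.5, -1.0, 8.3]
opening: 9.1
```

Request:
{"fn": "step_arm", "kwargs": {"deltas": [[[0, 0, -0.015, 0, 0, 0], [0, 0, -0.015, 0, 0, 0]]]}}

```text
clock: 34.67
eef_pos: [516.0, 140.3, 153.0]
orientation: [0.0, -0.045, 0.999, -0.0]
wrist_force: [-2.5, -0.9, 5.0]
opening: 8.9
```

Request:
{"fn": "step_arm", "kwargs": {"deltas": [[[0, 0, 0, 0, 0, 0], [0, 0, 0, 0, 0, 0], [0, 0, 0, 0, 0, 0], [0, 0, 0, 0, 0, 0]]], "fingers": 0.4}}

```text
clock: 35.17
eef_pos: [515.7, 140.3, 152.1]
orientation: [-0.0, -0.045, 0.999, -0.0]
wrist_force: [-0.3, 0.5, 0.4]
opening: 34.2
```

Request:
{"fn": "step_arm", "kwargs": {"deltas": [[[0, 0, -0.1, 0, 0, 0], [0, 0, -0.3, 0, 0, 0], [0, 0, -0.6, 0, 0, 0], [0, 0, -1, 0, 0, 0]]]}}

```text
clock: 35.67
eef_pos: [515.6, 140.3, 233.7]
orientation: [-0.0, -0.045, 0.999, -0.0]
wrist_force: [0.3, -0.6, 0.3]
opening: 34.0
```

Request:
{"fn": "step_arm", "kwargs": {"deltas": [[[0.3, -0.5, 0, 0, 0, 0], [0.7, -1, 0, 0, 0, 0], [1, -1, 0, 0, 0, 0]]]}}

```text
clock: 36.05
eef_pos: [443.1, 51.4, 233.9]
orientation: [0.001, -0.044, 0.999, -0.001]
wrist_force: [0.7, 0.5, -0.1]
opening: 34.2
```

Request:
{"fn": "step_arm", "kwargs": {"deltas": [[[0.3, -0.5, 0, 0, 0, 0], [0.7, -1, 0, 0, 0, 0], [0.7, -1, 0, 0, 0, 0]]]}}

```text
clock: 36.42
eef_pos: [394.0, -33.4, 233.6]
orientation: [0.001, -0.043, 0.999, -0.001]
wrist_force: [0.2, 0.1, -0.2]
opening: 34.3
```

```bash
python3 look.py J side,240,80,330,170,8 top,150,150,240,240,8
python3 ok.py pics/J_side.png pics/J2.png 240 80 8 45 0 9.5;python3 ok.py pics/J_top.png pics/J3.png 150 150 8 45 0 9.5 0 top
```

```text
36.525 [395.4 -31.6 233.5] [ 1.40e-03 -4.44e-02  9.99e-01 -1.00e-04] [-0.2 -0.1  0.2] 34.3
```

View pics/J2.png

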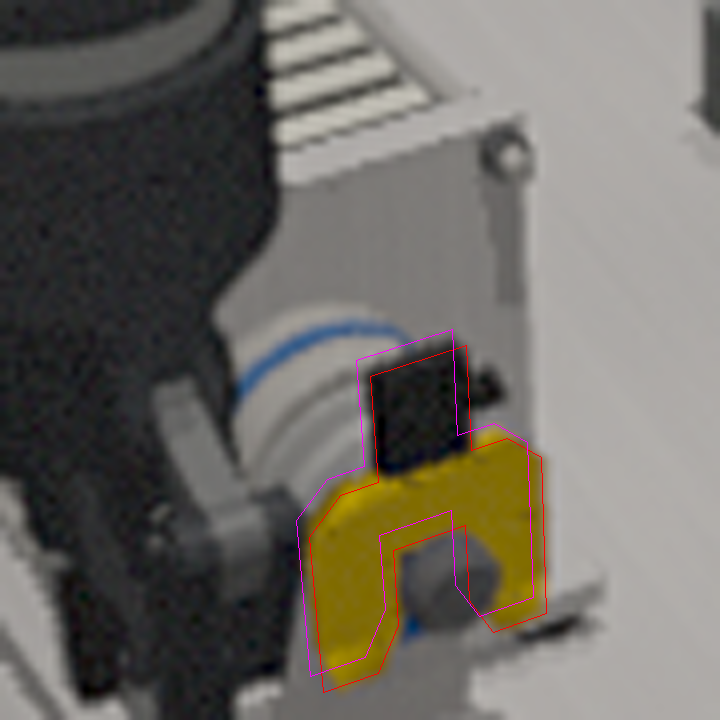

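View pics/J3.png

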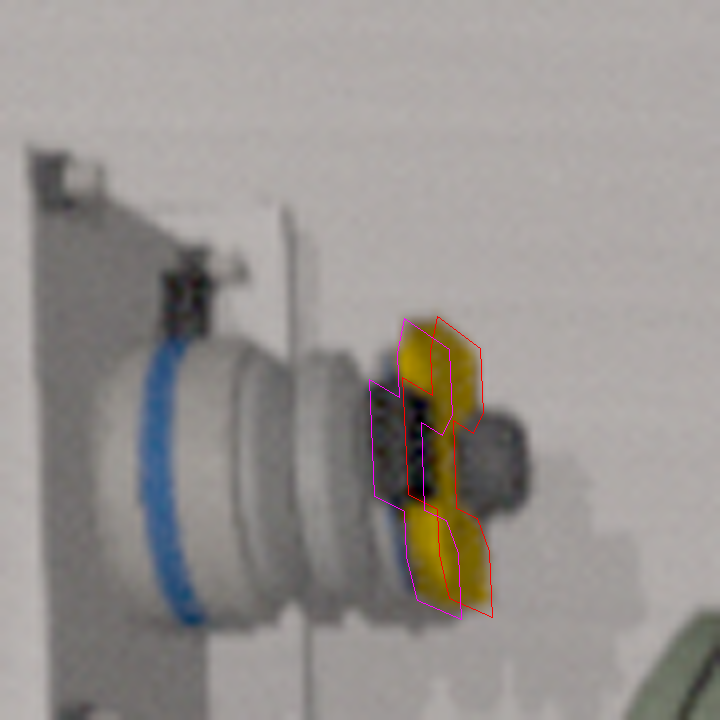

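```bash
python3 - <<'E'
from h import *
im=cv2.imread('pics/J_top.png')
for x,r,dz,c in ((36,32,-3,(0,255,0)),(32,32,-3,(0,255,0)),(22,32,-3,(0,255,255)),(14,32,-3,(0,0,255)),(65,14,0,(0,0,255))):
    for q in ((proj('top',circ(x,r,dz))-[150,150])*8+3.5): cv2.circle(im,tuple(int(v) for v in q),1,c,-1)
cv2.imwrite('pics/J4.png',im)
E
```

```text
(no output)
```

View pics/J4.png

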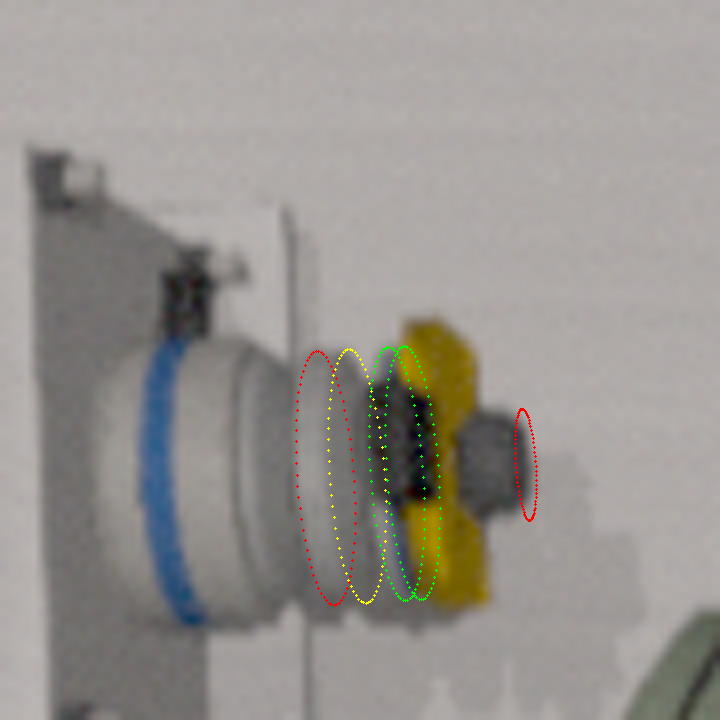

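View pics/J_side_full.png

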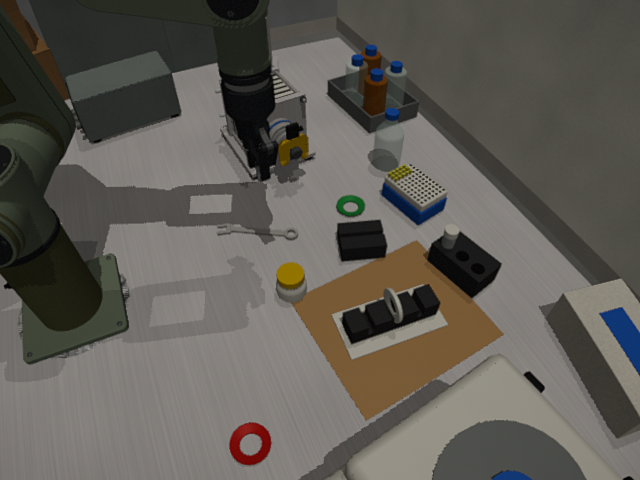

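```bash
python3 -c "
from cell import *
print(job_done())"
```

```text
the job is handed in; nothing more can be done
None
```

The spring pack is finished and the job is handed in at about 36.5 s of the 69 s allowed. I have no verdict on it, since hand-in reports none.

- **Third washer:** the one from the far rack slot went on hollow towards the load cell. On my first push it stopped about 3 mm short at 12 N or less, probably because the finger pads hit the fixed washer's rim. A gap was visible, so it was not snug at that point.
- **Fourth washer:** the one from the near slot went on hollow outwards and pushed the third one home. I pushed it with about 10 N at most, against the 40 N limit. The side view afterwards showed the gap closed and the outer rim at the nominal 36 mm.
- **Keeper:** I gripped it about 3.5 mm off-centre, saw this in the side view and corrected it before lowering. It met the groove floor within about 0.5 mm of the expected height, at about 8 N at most. After release it stands upright, tab up, about 1 mm from nominal in both views.

**Last checks:**
- The spacer ring is standing in its slot.
- The tip rack, bottle, jar, spanner and vial block look unmoved by eye.
- The arm is clear of everything.
- In the last top view the rod end, washers and keeper all sit 1–2 mm from my overlay in the same direction. I read that as an error in my measured stack position rather than a gap in the pack.

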